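Marking a batch of trinket boxes in the clamped jig

TASK

Mark the batch of little inlaid trinket boxes: stand every box upright in its own pocket of the jig, centred over the black port, then swing the red clamp over until its bar rests on the boxes, and only then flip up the red guard on the start station until it stays open by itself and press the green button fully down. Afterwards swing the clamp right back, move every box to stand upright in the green tray, and leave the guard shut; the other wares on the bench stay where they are.

Things in the scene. Friction and masses are not known exactly. Their poses are not given: they have to be found in the camera images.
- box1: one of 2 to 4 identical trinket boxes (an absent one reads None): solid dark red-brown wood block 52 (its x) x 40 (its y) x 28 mm tall with pale inlay on top, about 60 g; origin at the centre of its underside, z up
- box2: one of 2 to 4 identical trinket boxes (an absent one reads None): solid dark red-brown wood block 52 (its x) x 40 (its y) x 28 mm tall with pale inlay on top, about 60 g; origin at the centre of its underside, z up
- box3: one of 2 to 4 identical trinket boxes (an absent one reads None): solid dark red-brown wood block 52 (its x) x 40 (its y) x 28 mm tall with pale inlay on top, about 60 g; origin at the centre of its underside, z up
- box4: one of 2 to 4 identical trinket boxes (an absent one reads None): solid dark red-brown wood block 52 (its x) x 40 (its y) x 28 mm tall with pale inlay on top, about 60 g; origin at the centre of its underside, z up
- nest (a point): centre of the jig's nest, on top of its base plate. Five blue ribs (80 mm long in x, 4 wide, 7 tall, a 16 mm wide T at each end) at y = -104, -52, 0, 52, 104 mm leave four pockets 72 x 48 mm, open 36 mm wide at the ends, centred at x = 0, y = -78, -26, 26, 78 mm, each over a black port. A box stands on the plate between the ribs, its 52 mm length along x, in any pocket
- jig: the fixed jig: aluminium base plate 12 mm thick on the bench, origin under the nest centre at bench height; x away from the robot towards the clamp posts, z up. The plate reaches 80 mm to -x, 130 mm to +x and 130 mm to either side. Two dark clamp posts, 80 mm tall, stand at x = 104 to 124 mm, y within 27 mm
- clamp (a joint): red toggle clamp arm; rad, 0 = swung right back (leaning 27 degrees beyond upright, away from the robot), grows as it swings over towards the robot; about 2.05 with its bar resting on boxes, 2.1 end stop without. Its weight carries it either way from upright (about 0.44; friction may hold it between 0.3 and 0.56). Swung over, a cross bar 204 mm long, 18 wide, lies over the row, its underside 40 mm above the bench
- clamp_handle (a point): centre of the clamp's black T-handle: a bar 12 mm thick, 120 mm long, parallel to the jig's y (the red arm, 18 mm wide, meets its middle; grip it 35 mm to either side). It circles about clamp_hinge in the jig's x-z plane, radius 161 mm: 91 mm behind and 133 mm above the hinge at joint 0, 160 mm nearer the robot and 20 mm above the hinge at 2.05
- clamp_hinge (a point): point on the clamp's hinge axis (along the jig's y), 110 mm behind the nest centre, 65 mm above the bench; axes as the nest
- guard (a joint): red sheet guard cover over the start button, 88 x 80 x 32 mm, 120 g; hinged at its edge far from the robot; rad, 0 = shut, grows as its near edge is lifted, 1.9 = fully back. It falls shut from below about 1.0; beyond about 1.4 it falls back and stays open
- guard_pin (a point): middle of the guard's black lift pin: 12 mm thick, sticking out 53 mm from the guard's +y side (this point is 28 mm out), parallel to the station's y, near the free edge. It circles about guard_hinge in the station's x-z plane: at 0 it is 80 mm nearer the robot and 20 mm above the hinge, at 1.9 it is 45 mm beyond and 69 mm above; always 68 mm to +y of the hinge point
- guard_hinge (a point): middle of the guard's hinge axis (along the station's y), 50 mm above the bench. x, y, z are the station's axes: x away from the robot; the station is a grey box 110 x 90 x 45 mm, its centre 43 mm to -x of this point
- start (a joint): green spring push button, 30 mm in diameter; m, 0 = up, 0.006 = fully down (6 N); springs back when released
- start_top (a point): centre of the button's top face (63 mm above the bench when up), pressed straight down
- tray_in (a point): centre of the inner floor of the green finished-goods tray (fixed, floor 5 mm above the bench): 150 (x) x 230 (y) mm outside, walls 5 mm thick, rim 22 mm above the bench; x, y its axes, z up
- octagon: bystander: white mosaic octagonal box 76 mm across, 40 mm tall; origin under its centre
- turned_pot: bystander: turned lidded wooden pot, 68 mm across, 78 mm tall; origin under its centre
- bowl: bystander: dark wooden bowl, 120 mm across, 45 mm tall; origin under its centre
- glue: bystander: white glue bottle with an orange cap, 56 mm across, 130 mm tall; origin under its centre
There are look-alikes about, which are no part of the job. Leave any blue look-alike of the box4 alone.

How it is judged (in metres and radians):
On the way, in this order (a step that is already met when the one before it is completed fails the run):
1. every box stands upright in the jig's pockets (x of box1 in the frame of nest between -0.015 and 0.015 m and y of box1 in the frame of nest between -0.105 and 0.105 m and z of box1 in the frame of nest between -0.005 and 0.005 m and angle between each of box1, box2, box3, box4's own z axis and vertical below 0.1 rad and x of box2 in the frame of nest between -0.015 and 0.015 m and y of box2 in the frame of nest between -0.105 and 0.105 m and z of box2 in the frame of nest between -0.005 and 0.005 m and x of box3 in the frame of nest between -0.015 and 0.015 m and y of box3 in the frame of nest between -0.105 and 0.105 m and z of box3 in the frame of nest between -0.005 and 0.005 m and x of box4 in the frame of nest between -0.015 and 0.015 m and y of box4 in the frame of nest between -0.105 and 0.105 m and z of box4 in the frame of nest between -0.005 and 0.005 m), for 0.2 s.
2. the clamp is swung over and rests on the boxes, let go (all of step 1 and value of joint clamp above 1.98 rad and contact force between the fingers and clamp below 0.5 N), for 0.3 s.
3. the guard is flipped up and stays open by itself, with the boxes clamped (all of step 1 and value of joint clamp above 1.98 rad and value of joint guard above 1.5 rad and contact force between the fingers and guard below 0.3 N), for 0.4 s.
4. the start button is pressed fully down, with the boxes clamped (all of step 1 and value of joint clamp above 1.98 rad and value of joint guard above 1.5 rad and value of joint start above 0.0045 m), for 0.05 s.
5. the clamp is swung right back, past the upright (value of joint clamp below 0.42 rad), for 0.3 s.
At the end, for the whole second after the job is handed in: every box stands upright (within 0.1 rad) and at rest on the floor of the green tray; the clamp is swung back past the upright (under 0.42 rad), the guard is shut (under 0.08 rad), the button is up (x of box1 in the frame of tray_in between -0.07 and 0.07 m and y of box1 in the frame of tray_in between -0.11 and 0.11 m and z of box1 in the frame of tray_in between -0.006 and 0.006 m and angle between each of box1, box2, box3, box4's own z axis and vertical below 0.1 rad and linear speed of each of box1, box2, box3, box4 below 0.02 m/s and x of box2 in the frame of tray_in between -0.07 and 0.07 m and y of box2 in the frame of tray_in between -0.11 and 0.11 m and z of box2 in the frame of tray_in between -0.006 and 0.006 m and x of box3 in the frame of tray_in between -0.07 and 0.07 m and y of box3 in the frame of tray_in between -0.11 and 0.11 m and z of box3 in the frame of tray_in between -0.006 and 0.006 m and x of box4 in the frame of tray_in between -0.07 and 0.07 m and y of box4 in the frame of tray_in between -0.11 and 0.11 m and z of box4 in the frame of tray_in between -0.006 and 0.006 m and value of joint clamp below 0.42 rad and value of joint guard below 0.08 rad and value of joint start below 0.001 m); the robot touches nothing.
It fails at once if the octagon is pushed more than 5 cm or tipped over (distance of octagon from where it was at the start of the episode above 0.05 m or angle between octagon's own z axis and vertical above 0.5 rad).
It fails at once if the turned_pot is pushed more than 5 cm or tipped over (distance of turned_pot from where it was at the start of the episode above 0.05 m or angle between turned_pot's own z axis and vertical above 0.5 rad).
It fails at once if the bowl is pushed more than 5 cm or tipped over (distance of bowl from where it was at the start of the episode above 0.05 m or angle between bowl's own z axis and vertical above 0.5 rad).
It fails at once if the glue is pushed more than 5 cm or tipped over (distance of glue from where it was at the start of the episode above 0.05 m or angle between glue's own z axis and vertical above 0.5 rad).
Of box1, box2, box3, box4 only 2 to 4 are there at a start; the rules pass over those that are not, and their reading is None.
At some moment in a run one of box1, box2, box3, box4 may be knocked a few centimetres aside while the robot is not near it.
Once in a run the grip may slacken for a moment while it holds something.
It also fails if it takes over 210 s, if anything falls off the work surface, if the arm or the gripper's body presses on something with over 40 N, if the wrist force passes 120 N, or if a joint passes its speed limit or range.

ROBOT

A 6-joint arm with a two-finger parallel gripper is mounted at the origin on the work surface. World frame = base frame: x ahead of the robot, y to its left, z up, the work surface at z = 0. Lengths are in mm, angles in rad, forces in N, time in s.
With the tool pointing down it reaches from about 350 to 725 mm from the base axis. Payload 4.3 kg.
Tool frame: the origin (TCP) lies midway between the tips of the shut fingers; the grasp point (between the pads) lies 19 mm behind it; z points along the fingers, y is the line along which they close (so a half turn about z gives the same grasp; the last joint's range is limited). The gripper opens to 85 mm and grips with 20 to 120 N. Pads are 22 mm wide; open, the fingers measure 114 mm over their backs; the gripper's body (76 mm by 85 mm) begins 54 mm behind the grasp point. The pads swing forward as they close: fully open they stand 13 mm farther back than shut.
Start: joints at [1.022, 0.377, 0.081, 1.274, 0, 1.46], TCP at [244.302, 520.56, 231.329] pointing down, gripper open.
Joint ranges: [-2.72, 2.72], [-0.84, 1.66], [-1.02, 1.22], [-1.77, 2.12], [-1.37, 1.28], [-3.14, 3.14]. Speed limits (rad/s): [2.57, 2.57, 3.14, 3.14, 3.14, 3.14].

INTERFACE

Orientations are given as a rotation vector (axis times angle).
In Python, from plant import robot gives the robot as it stands. The module is installed in compiled form; this text tells all that it offers.
- The arm moves only by the shell command python3 -m creep 'ROWS' [FORCE]. ROWS is a JSON object of lists of equal length, an entry for each row: "dr": the turn, a rotation vector about the tool's x, y, z in rad, a list of three; "delta_pos": the shift along the tool's x, y, z in mm, a list of three; "fingers": the opening, from 0 (shut) to 1 (fully open). In form: {"dr": [[rx, ry, rz], ...], "delta_pos": [[x, y, z], ...], "fingers": [fingers, ...]}. A call has 1 to 5 rows; each row is the pose to reach, as a shift and turn from the pose commanded when the call began, along the tool's axes at that moment; what a row does not reach only later rows make up. A row lasts 1/10 s, in which the tool goes at most 50 mm and 8.59 degrees, less where a joint would pass 70% of its speed; a pose out of reach is approached as far as the arm can. A call with a gripper value outside its range is refused whole. The fingers move at their own pace and stop on an object; FORCE is the grip in N (left out, the last holds). Time passes only in rows, so rows that repeat a pose let the fingers close. It gives the time, the measured TCP pose, the force, the opening and the grip force at its end, in the units of the state.
- robot.sense(): the state, without advancing time (a new reading comes with each control period).
- robot.capture(name): name is "side" or "top"; returns a dict with "color" (420x560x3 uint8, red, green, blue), "K" (3x3 intrinsics, pixels), "extrinsics" (4x4, takes a point from world to camera coordinates). Camera axes: x right, y down, z forward; pixel columns grow to the right and rows downward; lengths in mm; the calibration is good to about 2 mm. A picture is of the moment at which its call begins. There is no depth.
- robot.sign_off(): hands the job in; it is judged then, once.
The state is a dict: "t": time; "qpos": joint angles; "qd": joint speeds; "joint_torque": joint torques, N m; "ee_pos": TCP position; "ee_rot": TCP orientation; "wrist_force": force on the tool from outside, world axes, zero at the start; "ft_torque": the same for the moment, N m; "gripper_width": opening from 0.0 (shut) to 1.0 (fully open); "grasp_force": force on a finger pad.
Only numpy, scipy, OpenCV 4.12 (cv2) and the standard library are available. Lean on these libraries where they do the work, as an engineer would, in place of code of your own. Each camera call takes 0.05 s, during which the arm holds its last target. There are 200 camera calls.

## Working session

There is one attempt and no reset: what is moved stays moved. The work goes in short steps, Python scripts to look and compute and a shell command to move; the robot and the scene stay as the last step left them, time stands still between calls to the robot, and variables do not carry over. Pictures are saved under pics/ and viewed, at most 14 in all, crops included, and the job is handed in when it is done.

```bash
mkdir -p pics; ls
python3 - <<'E'
from plant import robot
import cv2,numpy as np
s=robot.sense();print({k:np.round(v,3).tolist() for k,v in s.items()})
for n in("side","top"):
    c=robot.capture(n);cv2.imwrite(f"pics/{n}0.png",c["color"][:,:,::-1]);print(n,c["K"].round(1).tolist(),c["extrinsics"].round(3).tolist())
E
```

```text
pics
{'t': 0.0, 'qpos': [1.022, 0.378, 0.08, 1.274, 0.0, 1.46], 'qd': [0.001, -0.002, 0.002, -0.0, -0.0, -0.0], 'joint_torque': [-0.002, -46.361, 26.987, 0.021, -0.0, -0.0], 'ee_pos': [243.967, 519.965, 230.363], 'ee_rot': [-0.684, -3.066, 0.003], 'wrist_force': [0.678, 0.282, -0.235], 'ft_torque': [-0.006, -0.02, -0.024], 'grasp_force': 0.0, 'gripper_width': 1.004}
side [[533.2, 0.0, 281.6], [0.0, 533.2, 209.5], [0.0, 0.0, 1.0]] [[0.772, -0.636, 0.015, -420.83], [-0.317, -0.405, -0.857, 296.571], [0.551, 0.657, -0.514, 1141.487], [0.0, 0.0, 0.0, 1.0]]
top [[494.1, 0.0, 284.3], [0.0, 494.1, 213.5], [0.0, 0.0, 1.0]] [[-0.01, -1.0, -0.0, 5.702], [-0.977, 0.01, -0.212, 591.564], [0.212, -0.002, -0.977, 1465.488], [0.0, 0.0, 0.0, 1.0]]
```

View pics/top0.png

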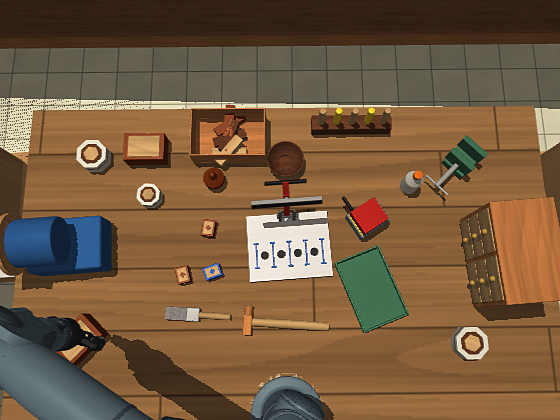

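View pics/side0.png

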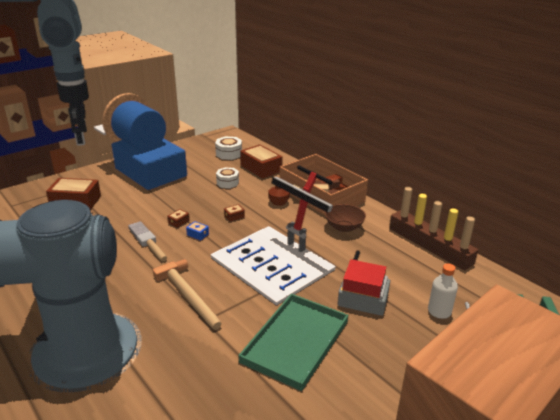

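The top view shows candidates for the boxes at (209,228) and (183,275), both red-brown with pale inlay. A blue-topped one at (212,271) is the look-alike, and the octagon-like pots and the bigger boxes don't fit in size. The jig is at (290,247), the tray at (371,288), the start station at (367,217) with its pin at (348,203), and the clamp is swung back at (286,190).

```bash
cat > h.py <<'E'
from plant import robot
import cv2,numpy as np
from scipy.spatial.transform import Rotation as R
def cap(n,save=None):
    c=robot.capture(n)
    if save: cv2.imwrite(f"pics/{save}.png",c["color"][:,:,::-1])
    return c
def ray(c,px,z):
    E=c["extrinsics"];Rm,t=E[:3,:3],E[:3,3];o=-Rm.T@t
    d=Rm.T@np.linalg.solve(c["K"],[px[0],px[1],1.]);return o+d*(z-o[2])/d[2]
def proj(c,P):
    p=c["K"]@(c["extrinsics"]@np.r_[P,1])[:3];return p[:2]/p[2]
def hsv(c): return cv2.cvtColor(c["color"],cv2.COLOR_RGB2HSV)
def blobs(m,amin=15,box=None):
    m=m.astype(np.uint8)
    if box is not None:
        k=np.zeros_like(m);k[box[1]:box[3],box[0]:box[2]]=1;m=m*k
    cs,_=cv2.findContours(m,cv2.RETR_EXTERNAL,cv2.CHAIN_APPROX_NONE)
    return [c for c in cs if cv2.contourArea(c)>=amin]
def rectw(c,cnt,z):
    """min-area rectangle of contour cast on plane z: centre, sides, angle(deg) of long side"""
    P=np.array([ray(c,p[0],z)[:2] for p in cnt],np.float32)
    (x,y),(w,h),a=cv2.minAreaRect(P)
    if w<h:w,h,a=h,w,a+90
    return np.round([x,y,w,h,(a+90)%180-90],1)
def togo(p,yaw,tilt=0):
    """shift (tool axes) and turn from the measured pose to TCP p, pointing down, closing line (tool y) at yaw rad in world"""
    s=robot.sense();R0=R.from_rotvec(s["ee_rot"]);best=None
    for k in(0,np.pi):
        y=np.array([np.cos(yaw+k),np.sin(yaw+k),0]);z=np.array([0,0,-1.]);x=np.cross(y,z)
        dr=(R0.inv()*R.from_matrix(np.c_[x,y,z])).as_rotvec()
        if best is None or np.linalg.norm(dr)<np.linalg.norm(best):best=dr
    return R0.inv().apply(np.array(p)-s["ee_pos"]).round(1),best.round(3)
E
python3 - <<'E'
from h import *
c=cap("top");H=hsv(c);h,s,v=[H[:,:,i].astype(int) for i in range(3)]
g=(h>60)&(h<95)&(s>90);print("tray",[rectw(c,q,22) for q in blobs(g,1500)])
b=(h>100)&(h<125)&(s>110)
print("blue ribs",[rectw(c,q,19) for q in blobs(b,15,(245,225,335,270))])
k=(v<45);print("ports",[rectw(c,q,12) for q in blobs(k,20,(250,235,330,270))])
r=((h<5)|(h>174))&(s>180)&(v>130);print("guard",[rectw(c,q,82) for q in blobs(r,200,(335,180,400,250))])
w=(s<40)&(v>150);print("plate",[rectw(c,q,12) for q in blobs(w,800,(235,190,345,300))])
br=((h<14)|(h>172))&(s>140)&(v<150)
for x,y in((209,228),(183,275)):
    bl=blobs((h<20)&((s<190)|(v<120))&(v>0)&0==1,5)
    print("box",[(cv2.minAreaRect(q),rectw(c,q,28)) for q in blobs(br,20,(x-16,y-16,x+16,y+16))], ray(c,(x,y),28).round(0))
im=c["color"][:,:,::-1]
a=cv2.resize(im[205:300,160:260],None,fx=5,fy=5,interpolation=cv2.INTER_CUBIC)
S=cap("side")["color"][:,:,::-1]
d=cv2.resize(S[190:260,150:260],(300,190),interpolation=cv2.INTER_CUBIC)
e=cv2.resize(im[185:245,335:395],(285,285),interpolation=cv2.INTER_CUBIC)
o=np.zeros((475,800,3),np.uint8);o[:475,:500]=a;o[:190,500:]=d;o[190:475,500:785]=e
cv2.imwrite("pics/crop1.png",o)
E
```

```text
tray [array([ 363.3, -263.8,  227.5,  151.5,   21.1])]
blue ribs []
ports [array([479.4, -90.9,  22.2,  15.8,  -1.2])]
guard [array([ 580.9, -259.7,   86.5,   78.1,  -57.8])]
plate [array([500. , -13. , 258. , 207.9, -86.3])]
box [] [555. 237.  28.]
box [] [408. 314.  28.]
```

View pics/crop1.png

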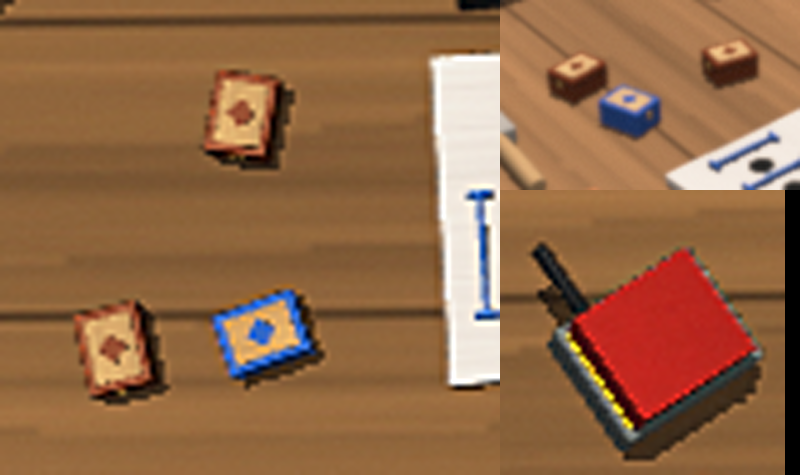

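The crop confirms two red-brown boxes, at top-view pixels about (208,228) and (183,274). The item at (212,271) is the blue look-alike. The guard's pin sticks out to the upper left, from (567,305) to (540,248) in the crop, and the yellow stripe marks the near (free) edge.

Run:
```python
from h import *
c=cap("top");H=hsv(c);h,s,v=[H[:,:,i].astype(int) for i in range(3)]
for x,y in((208,228),(183,274)):
    print("wood/box hsv",H[y-9:y+10:2,x].tolist())
    pale=(v>175)&(s<130)
    for q in blobs(cv2.morphologyEx(pale.astype(np.uint8),cv2.MORPH_CLOSE,np.ones((3,3))),12,(x-14,y-14,x+14,y+14)): print("inlay",rectw(c,q,28))
    red=(h<8)|(h>174)
    for q in blobs(red&(s>100),20,(x-14,y-14,x+14,y+14)): print("body",rectw(c,q,28),cv2.boundingRect(q))
print(H[255,252:330:6].tolist())
k=(v<70)
for q in blobs(k,20,(250,238,330,270)):
    m=cv2.moments(q);print("port",ray(c,(m["m10"]/m["m00"],m["m01"]/m["m00"]),12).round(1),rectw(c,q,12))
b=(h>95)&(h<130)&(s>80)
for q in blobs(b,8,(245,230,335,275)): print("rib",rectw(c,q,19))
for q in blobs((v<60),15,(335,190,360,215)):print("pin",rectw(c,q,70),cv2.boundingRect(q))
xh=np.array([np.cos(-1.0088),np.sin(-1.0088)]);yh=np.array([-xh[1],xh[0]]);hi=np.array([580.9,-259.7])+43.5*xh
for d in(41,95):print("pred pin",d,proj(c,np.r_[hi-80*xh+d*yh,70]))
S=cap("side");print("side pin",[proj(S,np.r_[hi-80*xh+d*yh,70]).round(0) for d in(41,95)])
print(hi)
```

```text
wood/box hsv [[14, 155, 115], [16, 136, 199], [18, 130, 221], [9, 172, 151], [9, 172, 156], [8, 176, 142], [17, 130, 221], [18, 127, 232], [8, 185, 163], [14, 159, 45]]
inlay [557.4 241.5  36.9  27.1  -8.8]
wood/box hsv [[16, 143, 139], [11, 158, 173], [17, 128, 219], [17, 128, 222], [8, 176, 146], [9, 167, 160], [15, 136, 107], [17, 126, 225], [7, 176, 148], [18, 189, 66]]
inlay [410.8 317.   37.7  27.   13.5]
[[16, 20, 240], [21, 21, 255], [17, 29, 61], [16, 22, 248], [20, 27, 248], [15, 19, 54], [17, 30, 249], [18, 37, 201], [14, 33, 85], [108, 231, 168], [16, 33, 210], [15, 21, 243], [19, 32, 255]]
port [469.9  64.4  12. ] [469.9  64.9  19.   18.9  -0.6]
port [473.1  12.3  12. ] [473.3  12.2  22.3  20.1 -45.4]
port [477.  -39.3  12. ] [476.7 -39.   22.2  18.9  -0.8]
port [480.4 -91.8  12. ] [479.4 -92.5  22.2  18.9  -1.2]
rib [439.4  86.4  21.8  12.5  -0.6]
rib [469.8 -16.7  66.1  12.5  -0.6]
rib [470.6  36.5  79.7  12.8   4.4]
rib [477.4 -67.1  76.6  12.7   3.7]
rib [ 481.5 -117.2   79.9   12.8    3.2]
pin [ 616.5 -190.8   49.6   23.6   31.4] (342, 197, 12, 17)
pred pin 41 [351.34513301 210.92607401]
pred pin 95 [341.50401101 196.6434045 ]
side pin [array([352., 264.]), array([357., 251.])]
[ 604.08012933 -296.5093956 ]
```

The two views agree with each other and with the sizes given:

| Item | Position (mm) | Yaw |
|---|---|---|
| Nest | (475, -13.6) | 3.85° |
| Guard hinge | (604, -296.5) | -57.8° |
| Box A | (557, 241.5) | -8.8° |
| Box B | (411, 317) | 13.5° |
| Tray | (363, -264) | |

I'm setting out for box B.

```bash
cat > go.py <<'E'
import sys,numpy as np
from h import *
x,y,z,deg=map(float,sys.argv[1:5]);print(*[q.tolist() for q in togo((x,y,z),np.radians(deg))], {k:np.round(robot.sense()[k],2).tolist() for k in("t","ee_pos","gripper_width","grasp_force","wrist_force")})
E
python3 go.py 411 317 100 103.5
```

```text
[-237.4, -113.1, 131.0] [-0.001, -0.0, -0.674] {'t': 0.3, 'ee_pos': [244.17, 520.36, 230.99], 'gripper_width': 1.0, 'grasp_force': 0.0, 'wrist_force': [0.56, -0.13, -0.71]}
```

```bash
R='x'; python3 -m creep '{"dr":[[0,0,-0.674],[0,0,-0.674],[0,0,-0.674],[0,0,-0.674],[0,0,-0.674]],"delta_pos":[[-237,-113,131],[-237,-113,131],[-237,-113,131],[-237,-113,131],[-237,-113,131]],"fingers":[0.75,0.75,0.75,0.75,0.75]}' 40; python3 go.py 411 317 60 103.5
```

```text
t: 0.8
ee_pos: [381.9, 353.3, 123.5]
ee_rot: [-0.377, 3.118, 0.001]
wrist_force: [0.4, 0.7, 0.1]
gripper_width: 0.746
grasp_force: 0.0
[-19.6, -42.2, 63.5] [0.001, 0.001, 0.005] {'t': 0.8, 'ee_pos': [381.87, 353.25, 123.48], 'gripper_width': 0.75, 'grasp_force': 0.0, 'wrist_force': [0.37, 0.69, 0.07]}
```

```bash
python3 -m creep '{"dr":[[0,0,0.005],[0,0,0.005],[0,0,0.005]],"delta_pos":[[-19.6,-42,63],[-19.6,-42,63],[-19.6,-42,63]],"fingers":[0.75,0.75,0.75]}'; python3 go.py 411 317 8 103.5
python3 - <<'E'
from h import *
c=cap("top");im=c["color"][150:350,130:330,::-1];a=cv2.resize(im,(400,400));S=cap("side")["color"][150:290,120:260,::-1]
cv2.imwrite("pics/b1.png",np.hstack([a,cv2.resize(S,(400,400))]))
E
```

```text
t: 1.1
ee_pos: [408.3, 314.7, 57.6]
ee_rot: [0.354, -3.116, 0.005]
wrist_force: [0.2, -0.0, 1.2]
gripper_width: 0.753
grasp_force: 0.0
[-3.4, 1.8, 49.6] [-0.002, -0.006, -0.009] {'t': 1.1, 'ee_pos': [408.33, 314.67, 57.63], 'gripper_width': 0.75, 'grasp_force': 0.0, 'wrist_force': [0.23, -0.01, 1.18]}
```

View pics/b1.png

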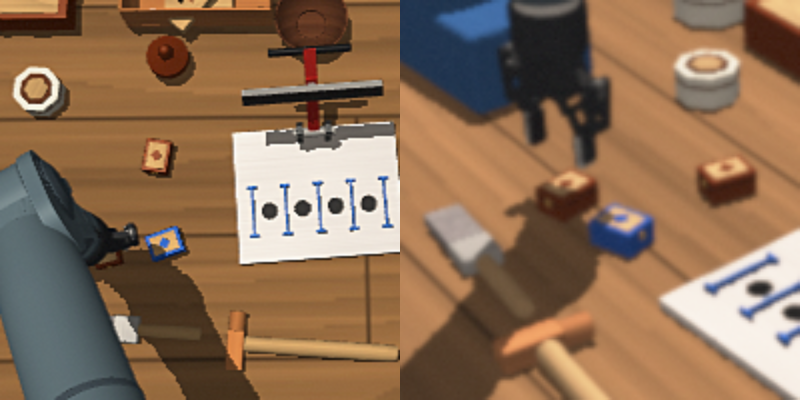

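The left half shows the gripper over box B, beside the blue look-alike at (165,243). The side view shows the right finger coming down in the gap at (583,160), clear of the blue box. I'll descend and grip.

```bash
python3 -m creep '{"dr":[[0,0,-0.009],[0,0,-0.009],[0,0,-0.009],[0,0,-0.009],[0,0,-0.009]],"delta_pos":[[-3,1.5,30],[-3,1.5,50],[-3,1.5,50],[-3,1.5,50],[-3,1.5,50]],"fingers":[0.75,0.75,0.75,0.3,0.3]}' 40
python3 -m creep '{"dr":[[0,0,0],[0,0,0],[0,0,0],[0,0,0],[0,0,0]],"delta_pos":[[0,0,0],[0,0,0],[0,0,0],[0,0,0],[0,0,0]],"fingers":[0.3,0.3,0.3,0.3,0.3]}'
```

```text
t: 1.7
ee_pos: [413.6, 321.6, 13.1]
ee_rot: [-0.376, 3.116, 0.002]
wrist_force: [0.3, 0.5, 0.5]
gripper_width: 0.46
grasp_force: 41.2
t: 2.2
ee_pos: [413.8, 321.5, 13.0]
ee_rot: [-0.375, 3.116, 0.004]
wrist_force: [-1.5, 2.0, 7.2]
gripper_width: 0.46
grasp_force: 42.1
```

```bash
python3 -m creep '{"dr":[[0,0,0],[0,0,0],[0,0,0],[0,0,0],[0,0,0]],"delta_pos":[[0,0,0],[2,0,0],[2,0,5],[2,0,5],[2,0,5]],"fingers":[0.65,0.65,0.65,0.65,0.3]}' 50
python3 -m creep '{"dr":[[0,0,0],[0,0,0],[0,0,0],[0,0,-80e-3],[0,0,-0.16]],"delta_pos":[[0,0,0],[0,0,0],[0,0,0],[0,0,-40],[0,0,-90]],"fingers":[0.3,0.3,0.3,0.3,0.3]}'
python3 -m creep '{"dr":[[0,0,0],[0,0,0]],"delta_pos":[[0,0,0],[0,0,0]],"fingers":[0.3,0.3]}'
python3 go.py 480.5 64.2 60 93.85
```

```text
t: 2.7
ee_pos: [410.0, 319.4, 5.5]
ee_rot: [0.375, -3.118, 0.001]
wrist_force: [-0.6, -0.3, -0.2]
gripper_width: 0.5
grasp_force: 0.0
t: 3.2
ee_pos: [407.8, 318.1, 94.4]
ee_rot: [0.627, -3.072, 0.004]
wrist_force: [0.9, 0.6, -1.1]
gripper_width: 0.455
grasp_force: 51.5
t: 3.4
ee_pos: [411.7, 320.5, 97.2]
ee_rot: [-0.621, 3.076, 0.002]
wrist_force: [-0.2, 0.1, -0.9]
gripper_width: 0.456
grasp_force: 51.6
[36.2, -262.9, 37.0] [0.001, 0.004, 0.331] {'t': 3.4, 'ee_pos': [411.73, 320.45, 97.25], 'gripper_width': 0.46, 'grasp_force': 51.65, 'wrist_force': [-0.2, 0.06, -0.91]}
```

```bash
python3 -m creep '{"dr":[[0,0,0.331],[0,0,0.331],[0,0,0.331],[0,0,0.331],[0,0,0.331]],"delta_pos":[[36,-245,0],[36,-245,0],[36,-245,0],[36,-245,0],[36,-245,0]],"fingers":[0.3,0.3,0.3,0.3,0.3]}'
python3 -m creep '{"dr":[[0,0,0],[0,0,0],[0,0,0]],"delta_pos":[[0,0,0],[0,0,0],[0,0,0]],"fingers":[0.3,0.3,0.3]}'
python3 go.py 469.9 64.2 60 93.85
```

```text
t: 3.9
ee_pos: [471.0, 77.9, 94.0]
ee_rot: [0.106, -3.136, -0.0]
wrist_force: [1.1, -0.0, -0.8]
gripper_width: 0.457
grasp_force: 51.6
t: 4.2
ee_pos: [471.1, 80.6, 94.7]
ee_rot: [0.108, -3.137, -0.001]
wrist_force: [0.0, 0.5, 0.1]
gripper_width: 0.46
grasp_force: 51.6
[2.2, -16.3, 34.7] [0.001, -0.003, 0.001] {'t': 4.2, 'ee_pos': [471.06, 80.59, 94.7], 'gripper_width': 0.46, 'grasp_force': 51.6, 'wrist_force': [0.01, 0.5, 0.12]}
```

```bash
python3 -m creep '{"dr":[[0,0,0],[0,0,0],[0,0,0],[0,0,0],[0,0,0]],"delta_pos":[[2,-17,20],[2,-17,50],[2,-17,60],[2,-17,60],[2,-17,60]],"fingers":[0.3,0.3,0.3,0.3,0.3]}'
python3 -m creep '{"dr":[[0,0,0]],"delta_pos":[[0,0,0]],"fingers":[0.3]}'
python3 - <<'E'
from h import *
S=cap("side");c=cap("top")
cv2.imwrite("pics/b2.png",np.hstack([cv2.resize(S["color"][200:310,200:340,::-1],(400,314)),cv2.resize(c["color"][190:300,230:370,::-1],(400,314))]))
E
```

```text
t: 4.7
ee_pos: [471.6, 63.8, 36.3]
ee_rot: [0.11, -3.14, -0.0]
wrist_force: [-0.6, 0.3, -0.8]
gripper_width: 0.457
grasp_force: 51.6
t: 4.8
ee_pos: [472.7, 63.4, 37.0]
ee_rot: [-0.109, 3.138, 0.0]
wrist_force: [-0.2, 0.1, 0.4]
gripper_width: 0.459
grasp_force: 51.6
```

View pics/b2.png

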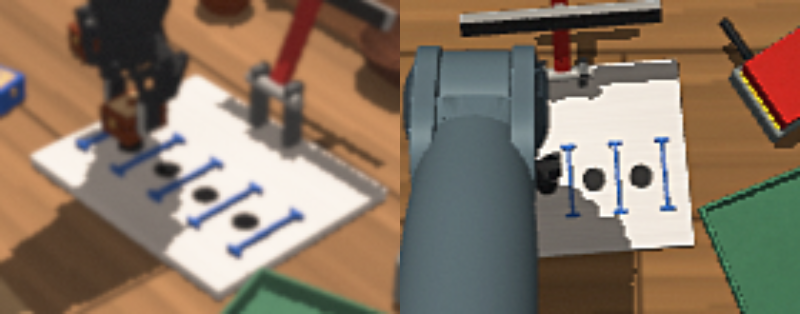

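The box hangs squarely between the first two ribs at side-crop (122,120), with the port visible just below it. Lowering.

```bash
python3 -m creep '{"dr":[[0,0,0],[0,0,0],[0,0,0],[0,0,0],[0,0,0]],"delta_pos":[[-2,0,6],[-2,0,12],[-2,0,16],[-2,0,16],[-2,0,16]],"fingers":[0.3,0.3,0.3,0.3,0.3]}'
python3 -m creep '{"dr":[[0,0,0],[0,0,0]],"delta_pos":[[0,0,1],[0,0,1]],"fingers":[0.3,0.3]}'
```

```text
t: 5.4
ee_pos: [473.3, 63.0, 19.6]
ee_rot: [0.107, -3.139, -0.0]
wrist_force: [-0.3, -0.4, -0.4]
gripper_width: 0.457
grasp_force: 51.6
t: 5.6
ee_pos: [473.7, 63.0, 18.9]
ee_rot: [-0.107, 3.14, 0.0]
wrist_force: [-0.4, 0.3, -1.2]
gripper_width: 0.456
grasp_force: 51.6
```

```bash
python3 -m creep '{"dr":[[0,0,0],[0,0,0],[0,0,0],[0,0,0]],"delta_pos":[[4,0,0],[4,0,1.5],[4,0,2],[4,0,2]],"fingers":[0.3,0.3,0.3,0.3]}'
python3 -m creep '{"dr":[[0,0,0],[0,0,0]],"delta_pos":[[0,0,1],[0,0,1]],"fingers":[0.3,0.3]}'
```

```text
t: 6.0
ee_pos: [469.0, 62.7, 17.8]
ee_rot: [0.107, -3.139, 0.0]
wrist_force: [-4.5, -0.2, 9.7]
gripper_width: 0.46
grasp_force: 53.3
t: 6.2
ee_pos: [469.0, 62.7, 17.7]
ee_rot: [0.107, -3.14, 0.0]
wrist_force: [-7.6, -0.2, 20.3]
gripper_width: 0.458
grasp_force: 55.0
```

```bash
python3 -m creep '{"dr":[[0,0,0],[0,0,0],[0,0,0],[0,0,0],[0,0,0]],"delta_pos":[[0,0,-2],[0,0,-2],[0,0,-2],[0,0,-30],[0,0,-70]],"fingers":[0.7,0.7,0.7,0.7,0.7]}'
python3 -m creep '{"dr":[[0,0,0.2],[0,0,0.22],[0,0,0.22],[0,0,0.22],[0,0,0.22]],"delta_pos":[[-20,50,0],[-60,100,0],[-88,150,0],[-88,177,0],[-88,177,0]],"fingers":[0.7,0.7,0.7,0.7,0.7]}'
python3 -m creep '{"dr":[[0,0,0],[0,0,0]],"delta_pos":[[0,0,0],[0,0,0]],"fingers":[0.7,0.7]}'
python3 go.py 557 241.5 60 81.2;python3 go.py 557 241.5 5.5 81.2
python3 - <<'E'
from h import *
c=cap("top")
S=cap("side");cv2.imwrite("pics/b3.png",np.hstack([cv2.resize(S["color"][190:310,170:330,::-1],(400,300)),cv2.resize(c["color"][190:300,190:340,::-1],(400,300))]))
E
```

```text
t: 6.7
ee_pos: [467.0, 62.7, 84.3]
ee_rot: [0.107, -3.134, -0.0]
wrist_force: [0.7, -0.2, 0.8]
gripper_width: 0.703
grasp_force: 0.0
t: 7.2
ee_pos: [546.8, 250.5, 85.5]
ee_rot: [0.23, 3.131, 0.004]
wrist_force: [-0.4, -0.1, -0.9]
gripper_width: 0.701
grasp_force: 0.0
t: 7.4
ee_pos: [544.6, 244.3, 85.3]
ee_rot: [-0.239, -3.131, 0.002]
wrist_force: [0.1, 0.3, -0.2]
gripper_width: 0.704
grasp_force: 0.0
[-12.8, -0.8, 25.3] [-0.001, -0.001, 0.001] {'t': 7.4, 'ee_pos': [544.56, 244.27, 85.3], 'gripper_width': 0.7, 'grasp_force': 0.0, 'wrist_force': [0.15, 0.28, -0.21]}
[-12.8, -0.7, 79.8] [-0.001, -0.001, 0.001] {'t': 7.4, 'ee_pos': [544.56, 244.27, 85.3], 'gripper_width': 0.7, 'grasp_force': 0.0, 'wrist_force': [0.15, 0.28, -0.21]}
```

View pics/b3.png

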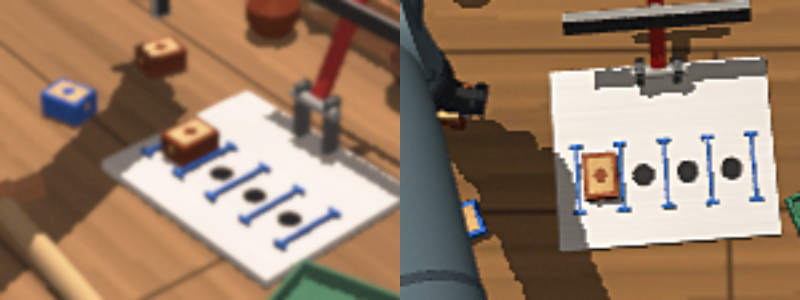

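Box B sits in the +78 pocket, at (600,176) in the top crop. Box A hasn't moved, at (160,57) in the side crop. Next I grasp box A.

```bash
python3 -m creep '{"dr":[[0,0,0],[0,0,0],[0,0,0],[0,0,0],[0,0,0]],"delta_pos":[[-12,-1,25],[-12.5,-1,50],[-12.5,-1,78],[-12.5,-1,78],[-12.5,-1,78]],"fingers":[0.7,0.7,0.7,0.7,0.7]}' 50
python3 -m creep '{"dr":[[0,0,0],[0,0,0]],"delta_pos":[[0,0,0],[0,0,0]],"fingers":[0.7,0.7]}'
python3 go.py 557 241.5 5.5 81.2
```

```text
t: 8.0
ee_pos: [556.8, 241.2, 8.0]
ee_rot: [-0.24, -3.131, 0.001]
wrist_force: [0.6, -0.5, 1.2]
gripper_width: 0.703
grasp_force: 0.0
t: 8.2
ee_pos: [559.1, 242.7, 9.8]
ee_rot: [0.238, 3.129, 0.002]
wrist_force: [0.2, 0.1, -0.1]
gripper_width: 0.702
grasp_force: 0.0
[1.9, -1.5, 4.3] [0.002, 0.003, 0.001] {'t': 8.2, 'ee_pos': [559.06, 242.68, 9.84], 'gripper_width': 0.7, 'grasp_force': 0.0, 'wrist_force': [0.17, 0.07, -0.07]}
```

```bash
python3 -m creep '{"dr":[[0,0,0],[0,0,0],[0,0,0],[0,0,0],[0,0,0]],"delta_pos":[[1,-1,3],[1,-1,3],[1,-1,3],[1,-1,3],[1,-1,3]],"fingers":[0.7,0.3,0.3,0.3,0.3]}' 50
python3 -m creep '{"dr":[[0,0,0],[0,0,0],[0,0,-0.1],[0,0,-0.22],[0,0,-0.22]],"delta_pos":[[0,0,0],[0,0,-40],[0,0,-80],[0,0,-85],[0,0,-85]],"fingers":[0.3,0.3,0.3,0.3,0.3]}'
python3 -m creep '{"dr":[[0,0,0],[0,0,0]],"delta_pos":[[0,0,0],[0,0,0]],"fingers":[0.3,0.3]}'
python3 go.py 480.4 -92.3 95 93.85
```

```text
t: 8.7
ee_pos: [556.8, 241.8, 5.4]
ee_rot: [0.238, 3.132, 0.001]
wrist_force: [-1.3, 0.4, 4.4]
gripper_width: 0.455
grasp_force: 52.0
t: 9.2
ee_pos: [557.8, 242.0, 91.5]
ee_rot: [-0.107, 3.137, 0.001]
wrist_force: [0.5, 0.4, -1.2]
gripper_width: 0.457
grasp_force: 51.5
t: 9.4
ee_pos: [555.0, 241.1, 88.1]
ee_rot: [0.104, -3.137, 0.001]
wrist_force: [-0.2, 0.6, -0.7]
gripper_width: 0.452
grasp_force: 51.5
[96.7, -327.7, -6.3] [-0.001, -0.003, -0.001] {'t': 9.4, 'ee_pos': [555.03, 241.13, 88.09], 'gripper_width': 0.45, 'grasp_force': 51.48, 'wrist_force': [-0.18, 0.59, -0.68]}
```

```bash
python3 -m creep '{"dr":[[0,0,0],[0,0,0],[0,0,0],[0,0,0],[0,0,0]],"delta_pos":[[40,-40,-5],[70,-90,-5],[90,-140,-5],[95,-190,-5],[96,-230,-5]],"fingers":[0.3,0.3,0.3,0.3,0.3]}'
python3 -m creep '{"dr":[[0,0,0],[0,0,0],[0,0,0],[0,0,0],[0,0,0]],"delta_pos":[[0,-50,0],[0,-98,0],[0,-98,20],[0,-98,48],[0,-98,48]],"fingers":[0.3,0.3,0.3,0.3,0.3]}'
python3 -m creep '{"dr":[[0,0,0],[0,0,0]],"delta_pos":[[0,0,0],[0,0,0]],"fingers":[0.3,0.3]}'
python3 go.py 480.4 -92.3 18 93.85
```

```text
t: 9.9
ee_pos: [473.6, 12.4, 93.6]
ee_rot: [0.107, -3.136, -0.001]
wrist_force: [1.1, -0.1, -0.2]
gripper_width: 0.458
grasp_force: 51.4
t: 10.4
ee_pos: [478.8, -83.6, 42.9]
ee_rot: [0.103, -3.131, -0.005]
wrist_force: [-0.3, 0.3, -1.2]
gripper_width: 0.456
grasp_force: 51.4
t: 10.6
ee_pos: [483.5, -84.0, 47.6]
ee_rot: [-0.108, 3.139, -0.0]
wrist_force: [-0.4, -0.2, 0.0]
gripper_width: 0.454
grasp_force: 51.4
[3.7, -8.1, 29.6] [-0.0, 0.001, 0.001] {'t': 10.6, 'ee_pos': [483.52, -83.98, 47.59], 'gripper_width': 0.45, 'grasp_force': 51.42, 'wrist_force': [-0.37, -0.23, 0.02]}
```

```bash
python3 -m creep '{"dr":[[0,0,0],[0,0,0],[0,0,0],[0,0,0],[0,0,0]],"delta_pos":[[3,-8,0],[3,-8,10],[3,-8,18],[3,-8,18],[3,-8,18]],"fingers":[0.3,0.3,0.3,0.3,0.3]}'
python3 -m creep '{"dr":[[0,0,0],[0,0,0]],"delta_pos":[[0,0,0],[0,0,0]],"fingers":[0.3,0.3]}'
python3 go.py 480.4 -92.3 18 93.85
```

```text
t: 11.1
ee_pos: [480.1, -92.1, 28.4]
ee_rot: [0.107, -3.139, -0.001]
wrist_force: [-0.1, -0.2, -0.8]
gripper_width: 0.458
grasp_force: 51.5
t: 11.3
ee_pos: [480.9, -92.4, 29.1]
ee_rot: [-0.107, 3.139, -0.0]
wrist_force: [-0.2, -0.8, -0.0]
gripper_width: 0.457
grasp_force: 51.5
[0.5, 0.2, 11.1] [-0.0, 0.0, 0.001] {'t': 11.3, 'ee_pos': [480.9, -92.44, 29.11], 'gripper_width': 0.46, 'grasp_force': 51.45, 'wrist_force': [-0.18, -0.83, -0.0]}
```

```bash
python3 -m creep '{"dr":[[0,0,0],[0,0,0],[0,0,0],[0,0,0],[0,0,0]],"delta_pos":[[0,0,5],[0,0,9],[0,0,11],[0,0,12],[0,0,12]],"fingers":[0.3,0.3,0.3,0.3,0.3]}'
python3 -m creep '{"dr":[[0,0,0],[0,0,0]],"delta_pos":[[0,0,0],[0,0,0]],"fingers":[0.3,0.3]}'
```

```text
t: 11.8
ee_pos: [480.3, -92.3, 17.7]
ee_rot: [0.107, -3.139, -0.0]
wrist_force: [-2.9, 1.5, 10.0]
gripper_width: 0.455
grasp_force: 57.7
t: 12.0
ee_pos: [480.3, -92.3, 17.6]
ee_rot: [0.107, -3.139, -0.0]
wrist_force: [-3.3, 1.4, 10.2]
gripper_width: 0.458
grasp_force: 57.6
```

```bash
python3 -m creep '{"dr":[[0,0,0],[0,0,0],[0,0,0],[0,0,0],[0,0,0]],"delta_pos":[[0,0,-1],[0,0,-1],[0,0,-1],[0,0,-40],[0,0,-90]],"fingers":[0.7,0.7,0.7,0.7,0.7]}'
python3 -m creep '{"dr":[[0,0,0],[0,0,0],[0,0,0]],"delta_pos":[[0,40,-50],[0,40,-100],[0,40,-120]],"fingers":[0.5,0.5,0.5]}'
python3 go.py 677.9 -35 230 3.85
python3 - <<'E'
from h import *
print(robot.sense()["qpos"])
c=cap("top")
S=cap("side");cv2.imwrite("pics/b4.png",np.hstack([cv2.resize(S["color"][190:310,210:370,::-1],(400,300)),cv2.resize(c["color"][170:280,230:380,::-1],(400,300))]))
xh=np.array([np.cos(.0672),np.sin(.0672)]);yh=np.array([-xh[1],xh[0]]);n=np.array([475.1,-14.])
for d in(-60,60):
  P=np.r_[n+201*xh+d*yh,198];print("handle end pred",proj(c,P).round(0),proj(S,P).round(0))
E
```

```text
t: 12.5
ee_pos: [477.9, -91.6, 105.4]
ee_rot: [0.107, -3.133, -0.004]
wrist_force: [1.8, -0.4, 0.1]
gripper_width: 0.7
grasp_force: 0.0
t: 12.8
ee_pos: [478.6, -51.7, 230.3]
ee_rot: [-0.109, 3.136, -0.001]
wrist_force: [-0.6, -0.6, 0.0]
gripper_width: 0.502
grasp_force: 0.0
[-199.9, 2.8, 1.0] [-0.003, 0.002, -1.568] {'t': 12.8, 'ee_pos': [478.65, -51.7, 230.28], 'gripper_width': 0.5, 'grasp_force': 0.0, 'wrist_force': [-0.58, -0.57, 0.0]}
[-2.39665169e-01  1.84999138e-01 -1.82673255e-01  1.19964196e+00
  3.07244786e-04 -3.09414195e-01]
handle end pred [305. 173.] [338. 185.]
handle end pred [263. 176.] [305. 169.]
```

View pics/b4.png

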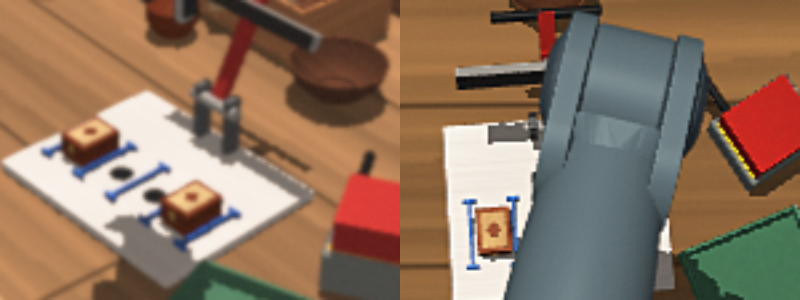

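Both boxes are seated. The predicted handle row (173–176) is about 8 px off the one I saw in the first top picture (182–184), so I'll measure the handle in both views.

Run:
```python
from h import *
a=cv2.imread("pics/top0.png");b=cv2.imread("pics/side0.png")
cv2.imwrite("pics/b5.png",np.hstack([cv2.resize(a[160:235,240:340],(400,300),interpolation=cv2.INTER_CUBIC),cv2.resize(b[150:255,250:390],(400,300),interpolation=cv2.INTER_CUBIC)]))
```

```text
(no output)
```

View pics/b5.png

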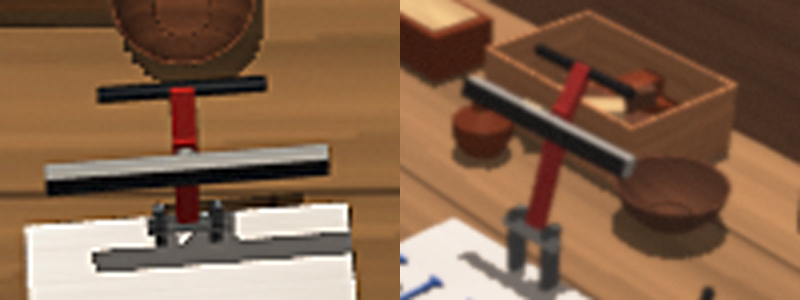

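The handle's ends are at top (264.5,184) and (306.7,181), and side (298,167.5) and (331.2,182.5). I'll triangulate them.

Run:
```python
from h import *
c,S=cap("top"),cap("side");P=lambda c:c["K"]@c["extrinsics"][:3]
X=cv2.triangulatePoints(P(c),P(S),np.array([[264.5,306.7],[184,181.]]),np.array([[298,331.2],[167.5,182.5]]));X=X[:3]/X[3];print(X.T.round(1),X.mean(1).round(1))
xh=np.array([np.cos(.0672),np.sin(.0672)]);d=X.mean(1)-np.r_[475.1,-14,0];print("jig x",d[:2]@xh,"rel hinge",d[:2]@xh-110,d[2]-65)
```

```text
[[644.4  55.5 212.4]
 [651.6 -63.8 214.9]] [648.   -4.1 213.6]
jig x 173.17234393915356 rel hinge 63.17234393915356 148.63314252013404
```

```bash
python3 -m creep '{"dr":[[0,0,-0.15],[0,0,-0.3],[0,0,-0.45],[0,0,-0.6],[0,0,-0.75]],"delta_pos":[[0,0,-20],[0,0,-40],[0,0,-40],[0,0,-40],[0,0,-40]],"fingers":[0.5,0.5,0.5,0.5,0.5]}' 20
python3 -m creep '{"dr":[[0,0,-0.15],[0,0,-0.3],[0,0,-0.45],[0,0,-0.6],[0,0,-0.75]],"delta_pos":[[0,0,0],[0,0,0],[0,0,0],[0,0,0],[0,0,0]],"fingers":[0.5,0.5,0.5,0.5,0.5]}'
python3 -m creep '{"dr":[[0,0,-0.068],[0,0,-0.068]],"delta_pos":[[0,0,0],[0,0,0]],"fingers":[0.5,0.5]}'
python3 go.py 650 -39 255 3.85
```

```text
t: 13.5
ee_pos: [476.9, -52.5, 264.6]
ee_rot: [1.257, -2.876, -0.004]
wrist_force: [-0.4, 0.2, -0.3]
gripper_width: 0.496
grasp_force: 0.0
t: 14.0
ee_pos: [476.7, -52.5, 264.4]
ee_rot: [2.223, -2.216, -0.006]
wrist_force: [1.1, -0.8, -0.4]
gripper_width: 0.502
grasp_force: 0.0
t: 14.2
ee_pos: [476.8, -52.5, 264.6]
ee_rot: [2.291, -2.147, -0.006]
wrist_force: [0.8, 0.2, -0.5]
gripper_width: 0.498
grasp_force: 0.0
[-2.2, -173.7, 9.0] [0.004, 0.001, -0.002] {'t': 14.2, 'ee_pos': [476.8, -52.47, 264.65], 'gripper_width': 0.5, 'grasp_force': 0.0, 'wrist_force': [0.78, 0.23, -0.47]}
```

```bash
python3 -m creep '{"dr":[[0,0,0],[0,0,0],[0,0,0],[0,0,0],[0,0,0]],"delta_pos":[[-1,-50,0],[-2,-100,0],[-2,-150,5],[-2,-174,5],[-2,-174,5]],"fingers":[0.5,0.5,0.5,0.5,0.5]}'
python3 -m creep '{"dr":[[0,0,0],[0,0,0]],"delta_pos":[[0,0,0],[0,0,0]],"fingers":[0.5,0.5]}'
python3 go.py 650 -39 193 3.85
python3 - <<'E'
from h import *
S=cap("side");c=cap("top");cv2.imwrite("pics/b6.png",np.hstack([cv2.resize(S["color"][110:230,250:390,::-1],(400,343)),cv2.resize(c["color"][130:250,230:370,::-1],(400,343))]))
E
```

```text
t: 14.7
ee_pos: [653.1, -39.0, 257.7]
ee_rot: [2.29, -2.147, -0.006]
wrist_force: [0.0, -1.6, -0.2]
gripper_width: 0.5
grasp_force: 0.0
t: 14.9
ee_pos: [650.2, -39.3, 261.7]
ee_rot: [2.291, -2.148, -0.002]
wrist_force: [-0.1, 0.3, 0.2]
gripper_width: 0.499
grasp_force: 0.0
[-0.3, 0.1, 68.7] [0.001, 0.0, -0.003] {'t': 14.9, 'ee_pos': [650.19, -39.28, 261.7], 'gripper_width': 0.5, 'grasp_force': 0.0, 'wrist_force': [-0.09, 0.34, 0.24]}
```

View pics/b6.png

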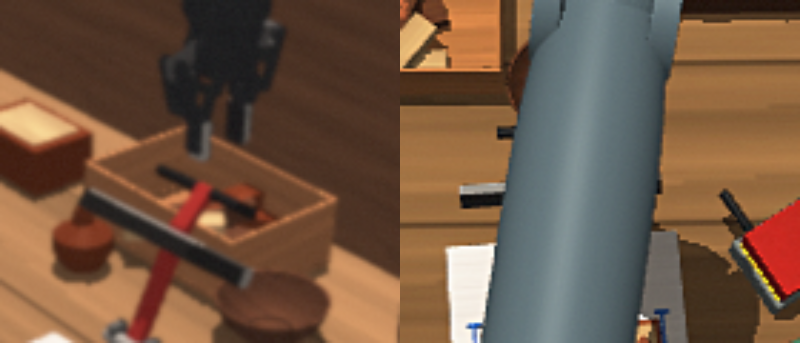

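The fingers hang above the right (-y) half of the black handle, at side crop (220,145) over the bar at (235,208). Descending to straddle it, with a light close as a check.

```bash
python3 -m creep '{"dr":[[0,0,0],[0,0,0],[0,0,0],[0,0,0],[0,0,0]],"delta_pos":[[0,0,25],[0,0,50],[0,0,66],[0,0,66],[0,0,66]],"fingers":[0.5,0.5,0.5,0.5,0.5]}'
python3 -m creep '{"dr":[[0,0,0],[0,0,0],[0,0,0],[0,0,0],[0,0,0]],"delta_pos":[[0,0,0],[0,0,0],[0,0,0],[0,0,0],[0,0,0]],"fingers":[0.25,0.1,0.05,0.05,0.05]}' 20
```

```text
t: 15.5
ee_pos: [650.7, -39.2, 200.7]
ee_rot: [-2.291, 2.146, -0.006]
wrist_force: [-7.3, 0.6, 15.6]
gripper_width: 0.504
grasp_force: 8.3
t: 16.0
ee_pos: [651.0, -39.2, 195.4]
ee_rot: [2.292, -2.147, -0.001]
wrist_force: [-0.5, 0.0, 0.0]
gripper_width: 0.05
grasp_force: 0.0
```

Run:
```python
from h import *
S=cap("side");c=cap("top");cv2.imwrite("pics/b7.png",np.hstack([cv2.resize(S["color"][130:220,270:370,::-1],(444,400),interpolation=cv2.INTER_CUBIC),cv2.resize(c["color"][150:240,240:330,::-1],(350,350))[:, :].copy() if 0 else cv2.resize(c["color"][150:240,240:320,::-1],(356,400))]))
```

```text
(no output)
```

View pics/b7.png

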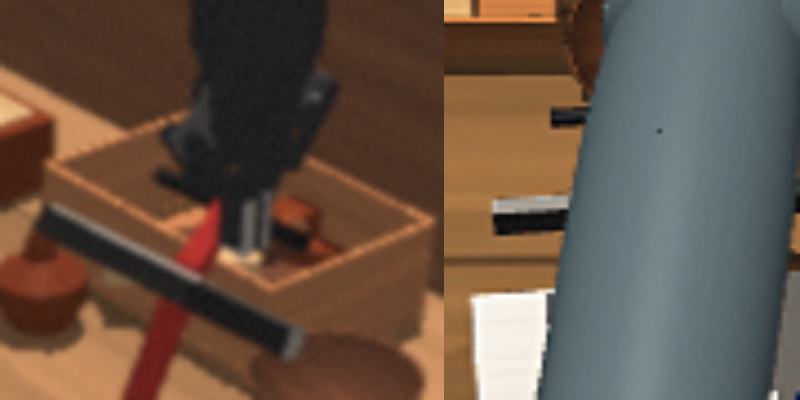

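In the top crop the handle now lies at row 176, not 184. It was already there in the last two pictures, so the clamp had settled to 0 after the first frame and my triangulated point was out of date. The handle is at about (676,0,198), and the side view agrees. I'll raise, move back and straddle it again.

```bash
python3 -m creep '{"dr":[[0,0,0],[0,0,0],[0,0,0],[0,0,0],[0,0,0]],"delta_pos":[[0,0,-30],[0,0,-60],[0,-27,-60],[0,-27,-60],[0,-27,-60]],"fingers":[0.05,0.5,0.5,0.5,0.5]}' 20
python3 -m creep '{"dr":[[0,0,0],[0,0,0]],"delta_pos":[[0,0,0],[0,0,0]],"fingers":[0.5,0.5]}'
python3 go.py 677.9 -35 178 3.85
```

```text
t: 16.6
ee_pos: [678.3, -37.4, 254.9]
ee_rot: [2.292, -2.147, -0.002]
wrist_force: [-0.0, 0.1, -1.1]
gripper_width: 0.502
grasp_force: 0.0
t: 16.8
ee_pos: [677.5, -37.4, 255.6]
ee_rot: [2.292, -2.147, -0.002]
wrist_force: [0.4, -0.5, -0.2]
gripper_width: 0.505
grasp_force: 0.0
[-2.3, -0.6, 77.6] [0.001, 0.0, -0.002] {'t': 16.8, 'ee_pos': [677.53, -37.36, 255.63], 'gripper_width': 0.5, 'grasp_force': 0.0, 'wrist_force': [0.44, -0.54, -0.17]}
```

```bash
python3 -m creep '{"dr":[[0,0,0],[0,0,0],[0,0,0],[0,0,0],[0,0,0]],"delta_pos":[[0,0,30],[0,0,60],[0,0,76],[0,0,76],[0,0,76]],"fingers":[0.5,0.5,0.5,0.5,0.5]}'
python3 -m creep '{"dr":[[0,0,0],[0,0,0],[0,0,0],[0,0,0],[0,0,0]],"delta_pos":[[0,0,0],[0,0,0],[0,0,0],[0,0,0],[0,0,0]],"fingers":[0.25,0.1,0.05,0.05,0.05]}' 20
```

```text
t: 17.3
ee_pos: [677.8, -37.4, 180.4]
ee_rot: [2.293, -2.148, -0.001]
wrist_force: [0.1, 0.4, 0.4]
gripper_width: 0.5
grasp_force: 0.0
t: 17.8
ee_pos: [679.9, -37.5, 181.4]
ee_rot: [-2.291, 2.146, -0.005]
wrist_force: [4.2, 0.6, 4.7]
gripper_width: 0.126
grasp_force: 21.1
```

```bash
python3 -m creep '{"dr":[[0,0,0],[0,0,0],[0,0,0],[0,0,0],[0,0,0]],"delta_pos":[[0,15,-9],[0,31,-16],[0,47,-22],[0,63,-26],[0,77,-27]],"fingers":[0.05,0.05,0.05,0.05,0.05]}'
python3 -m creep '{"dr":[[0,0,0],[0,0,0]],"delta_pos":[[0,0,0],[0,0,0]],"fingers":[0.05,0.05]}'
```

```text
t: 18.3
ee_pos: [602.2, -42.6, 208.8]
ee_rot: [-2.291, 2.146, -0.005]
wrist_force: [2.4, 0.9, 3.3]
gripper_width: 0.132
grasp_force: 20.8
t: 18.5
ee_pos: [602.2, -42.6, 208.8]
ee_rot: [-2.291, 2.147, -0.004]
wrist_force: [1.5, 1.1, 7.8]
gripper_width: 0.128
grasp_force: 21.6
```

```bash
python3 -m creep '{"dr":[[0,0,0],[0,0,0],[0,0,0],[0,0,0],[0,0,0]],"delta_pos":[[0,22,0],[0,42,2],[0,61,6],[0,82,14],[0,99,24]],"fingers":[0.05,0.05,0.05,0.05,0.05]}'
python3 -m creep '{"dr":[[0,0,0],[0,0,0],[0,0,0],[0,0,0],[0,0,0]],"delta_pos":[[0,18,13],[0,34,29],[0,47,44],[0,57,61],[0,65,79]],"fingers":[0.05,0.05,0.05,0.05,0.05]}'
python3 -m creep '{"dr":[[0,0,0],[0,0,0]],"delta_pos":[[0,0,0],[0,0,0]],"fingers":[0.05,0.05]}'
```

```text
t: 19.0
ee_pos: [501.3, -49.2, 182.6]
ee_rot: [2.292, -2.147, -0.001]
wrist_force: [-0.9, -1.9, -0.7]
gripper_width: 0.128
grasp_force: 21.3
t: 19.5
ee_pos: [437.1, -53.3, 103.1]
ee_rot: [2.292, -2.148, -0.0]
wrist_force: [3.1, -0.9, -1.6]
gripper_width: 0.134
grasp_force: 20.4
t: 19.7
ee_pos: [437.0, -53.2, 103.1]
ee_rot: [2.291, -2.147, -0.003]
wrist_force: [1.1, -1.6, -2.8]
gripper_width: 0.129
grasp_force: 20.5
```

```bash
python3 -m creep '{"dr":[[0,0,0],[0,0,0],[0,0,0],[0,0,0],[0,0,0]],"delta_pos":[[0,4,10],[0,6,20],[0,9,30],[0,10,36],[0,10,37]],"fingers":[0.05,0.05,0.05,0.05,0.05]}'
python3 -m creep '{"dr":[[0,0,0],[0,0,0],[0,0,0],[0,0,0],[0,0,0]],"delta_pos":[[0,0,0],[0,0,0],[0,0,0],[0,0,-40],[0,0,-90]],"fingers":[0.05,0.45,0.45,0.45,0.45]}'
python3 -m creep '{"dr":[[0,0,0],[0,0,0],[0,0,0],[0,0,0],[0,0,0]],"delta_pos":[[-40,0,-30],[-90,0,-60],[-140,0,-60],[-140,0,-60],[-140,0,-60]],"fingers":[0.45,0.45,0.45,0.45,0.45]}'
python3 go.py 616 -191 150 32.2
python3 - <<'E'
from h import *
print(robot.sense()["qpos"].round(2) if hasattr(robot.sense()["qpos"],"round") else robot.sense()["qpos"])
S=cap("side");c=cap("top");cv2.imwrite("pics/b8.png",np.hstack([cv2.resize(S["color"][180:320,210:400,::-1],(400,295)),cv2.resize(c["color"][170:310,210:400,::-1],(400,295))]))
E
```

```text
t: 20.2
ee_pos: [429.2, -54.0, 68.0]
ee_rot: [-2.292, 2.146, -0.003]
wrist_force: [-2.7, 1.2, 19.5]
gripper_width: 0.128
grasp_force: 23.2
t: 20.7
ee_pos: [424.7, -52.9, 155.3]
ee_rot: [2.29, -2.145, -0.011]
wrist_force: [1.8, -0.7, -0.1]
gripper_width: 0.447
grasp_force: 0.0
t: 21.2
ee_pos: [418.1, 87.1, 216.5]
ee_rot: [2.296, -2.143, -0.001]
wrist_force: [-0.1, 0.2, -1.3]
gripper_width: 0.448
grasp_force: 0.0
[291.1, -178.3, 66.4] [0.001, 0.0, -0.493] {'t': 21.2, 'ee_pos': [418.12, 87.1, 216.49], 'gripper_width': 0.45, 'grasp_force': 0.0, 'wrist_force': [-0.12, 0.19, -1.33]}
[ 0.06  0.09 -0.33  1.15 -0.   -1.58]
```

View pics/b8.png

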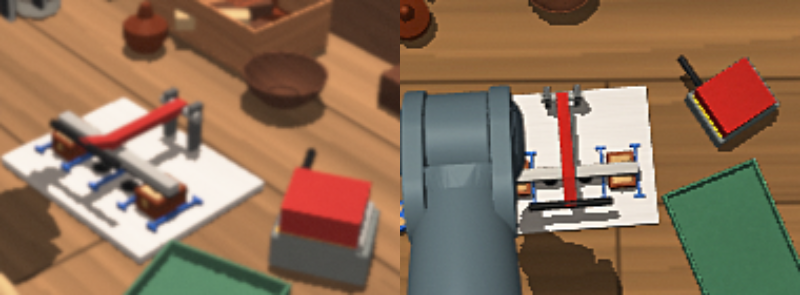

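The clamp bar lies on both boxes, at (120,150) in the side crop and (580,172) in the top crop, and the gripper has let go. Next is the guard: straddle the pin about 20 mm out from the guard's side.

```bash
python3 -m creep '{"dr":[[0,0,0.15],[0,0,0.3],[0,0,0.45],[0,0,0.6],[0,0,0.75]],"delta_pos":[[50,-35,0],[90,-70,0],[130,-105,0],[170,-130,0],[200,-140,0]],"fingers":[0.45,0.45,0.45,0.45,0.45]}'
python3 -m creep '{"dr":[[0,0,0.15],[0,0,0.33],[0,0,0.33],[0,0,0.33]],"delta_pos":[[0,0,0],[0,0,0],[0,0,0],[0,0,0]],"fingers":[0.45,0.45,0.45,0.45]}'
python3 go.py 612 -197 140 -57.8
```

```text
t: 21.8
ee_pos: [572.4, -108.4, 215.6]
ee_rot: [1.334, -2.844, -0.001]
wrist_force: [0.4, 0.6, 0.2]
gripper_width: 0.453
grasp_force: 0.0
t: 22.2
ee_pos: [570.8, -105.8, 216.2]
ee_rot: [0.862, -3.02, -0.001]
wrist_force: [-0.8, 0.1, 0.7]
gripper_width: 0.449
grasp_force: 0.0
[13.1, -99.3, 76.1] [0.001, -0.001, -0.006] {'t': 22.2, 'ee_pos': [570.78, -105.82, 216.18], 'gripper_width': 0.45, 'grasp_force': 0.0, 'wrist_force': [-0.78, 0.08, 0.74]}
```

```bash
python3 -m creep '{"dr":[[0,0,-0.006],[0,0,-0.006],[0,0,-0.006],[0,0,-0.006],[0,0,-0.006]],"delta_pos":[[10,-45,20],[13,-95,60],[13,-99,76],[13,-99,76],[13,-99,76]],"fingers":[0.45,0.45,0.45,0.45,0.45]}'
python3 -m creep '{"dr":[[0,0,0],[0,0,0]],"delta_pos":[[0,0,0],[0,0,0]],"fingers":[0.45,0.45]}'
python3 go.py 612.2 -197 51 -57.8
python3 - <<'E'
from h import *
S=cap("side");c=cap("top");cv2.imwrite("pics/b9.png",np.hstack([cv2.resize(S["color"][190:310,310:430,::-1],(400,400)),cv2.resize(c["color"][160:270,300:410,::-1],(400,400))]))
E
```

```text
t: 22.7
ee_pos: [611.7, -195.2, 140.4]
ee_rot: [0.872, -3.016, -0.003]
wrist_force: [0.5, 0.1, 0.8]
gripper_width: 0.45
grasp_force: 0.0
t: 22.9
ee_pos: [613.4, -194.8, 142.9]
ee_rot: [-0.873, 3.015, -0.003]
wrist_force: [-0.3, 0.5, 0.3]
gripper_width: 0.451
grasp_force: 0.0
[2.3, -1.0, 91.9] [-0.002, 0.002, 0.002] {'t': 22.9, 'ee_pos': [613.42, -194.84, 142.92], 'gripper_width': 0.45, 'grasp_force': 0.0, 'wrist_force': [-0.29, 0.45, 0.29]}
```

View pics/b9.png

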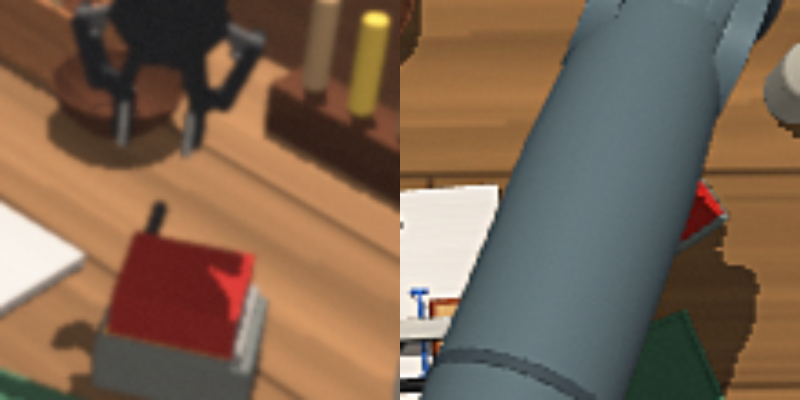

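The finger midpoint (153,142) is straight above the pin at (155,217) in the side crop, and both fingers are clear of the guard's side. Descending and closing lightly.

```bash
python3 -m creep '{"dr":[[0,0,0],[0,0,0],[0,0,0],[0,0,0],[0,0,0]],"delta_pos":[[-1,-1,30],[-1,-1,65],[-1,-1,90],[-1,-1,90],[-1,-1,90]],"fingers":[0.45,0.45,0.45,0.45,0.45]}'
python3 -m creep '{"dr":[[0,0,0],[0,0,0],[0,0,0],[0,0,0],[0,0,0]],"delta_pos":[[0,0,0],[0,0,0],[0,0,0],[0,0,0],[0,0,0]],"fingers":[0.25,0.1,0.05,0.05,0.05]}' 20
```

```text
t: 23.5
ee_pos: [614.1, -195.4, 51.6]
ee_rot: [0.872, -3.018, -0.0]
wrist_force: [0.8, -0.4, 1.0]
gripper_width: 0.449
grasp_force: 0.0
t: 24.0
ee_pos: [616.4, -197.3, 53.3]
ee_rot: [-0.87, 3.015, -0.007]
wrist_force: [1.6, -2.7, 6.5]
gripper_width: 0.13
grasp_force: 22.8
```

```bash
python3 -m creep '{"dr":[[0,0,0],[0,0,0],[0,0,0],[0,0,0],[0,0,0]],"delta_pos":[[0,-5.6,-15.5],[0,-14,-29.6],[0,-25,-42],[0,-38.6,-51],[0,-53.6,-58]],"fingers":[0.05,0.05,0.05,0.05,0.05]}'
python3 -m creep '{"dr":[[0,0,0],[0,0,0]],"delta_pos":[[0,0,0],[0,0,0]],"fingers":[0.05,0.05]}'
```

```text
t: 24.5
ee_pos: [641.5, -237.0, 110.7]
ee_rot: [-0.875, 3.017, 0.012]
wrist_force: [-2.6, 5.5, 5.7]
gripper_width: 0.131
grasp_force: 21.9
t: 24.7
ee_pos: [643.4, -239.9, 111.6]
ee_rot: [-0.872, 3.015, 0.002]
wrist_force: [-2.0, 3.6, 11.7]
gripper_width: 0.13
grasp_force: 22.7
```

```bash
python3 -m creep '{"dr":[[0.13,0,0],[0.26,0,0],[0.39,0,0],[0.5,0,0],[0.55,0,0]],"delta_pos":[[0,-18.5,-3.9],[0,-37.5,-4.7],[0,-56,-2.7],[0,-69.4,0.6],[0,-77,4]],"fingers":[0.05,0.05,0.05,0.05,0.05]}'
python3 -m creep '{"dr":[[0,0,0],[0,0,0]],"delta_pos":[[0,0,0],[0,0,0]],"fingers":[0.05,0.05]}'
```

```text
t: 25.2
ee_pos: [684.4, -305.6, 106.6]
ee_rot: [-0.8, 2.768, -0.788]
wrist_force: [0.7, 0.4, 3.4]
gripper_width: 0.128
grasp_force: 24.1
t: 25.4
ee_pos: [684.6, -306.0, 106.2]
ee_rot: [-0.801, 2.771, -0.783]
wrist_force: [1.8, -0.9, 2.0]
gripper_width: 0.127
grasp_force: 24.1
```

```bash
python3 -m creep '{"dr":[[0,0,0],[0,0,0],[0,0,0],[0,0,0],[0,0,0]],"delta_pos":[[0,0,0],[0,0,0],[0,0,-30],[0,0,-70],[0,0,-100]],"fingers":[0.4,0.4,0.4,0.4,0.4]}'
python3 -m creep '{"dr":[[-0.15,0,0],[-0.3,0,0],[-0.45,0,0],[-0.55,0,0],[-0.55,0,0]],"delta_pos":[[-20,50,0],[-40,100,0],[-50,150,0],[-50,180,0],[-50,180,0]],"fingers":[0.4,0,0,0,0]}'
python3 -m creep '{"dr":[[0,0,0],[0,0,0]],"delta_pos":[[0,0,0],[0,0,0]],"fingers":[0,0]}'
python3 - <<'E'
from h import *
S=cap("side","s10");c=cap("top","t10");H=hsv(c);h,s,v=[H[:,:,i].astype(int) for i in range(3)]
for q in blobs((h>40)&(h<90)&(s>100),15,(335,180,400,245)): print("green",rectw(c,q,63),cv2.boundingRect(q),cv2.contourArea(q))
cv2.imwrite("pics/b10.png",np.hstack([cv2.resize(S["color"][200:320,310:430,::-1],(400,400)),cv2.resize(c["color"][160:270,300:410,::-1],(400,400))]))
E
```

```text
t: 25.9
ee_pos: [654.7, -261.3, 190.4]
ee_rot: [-0.802, 2.775, -0.78]
wrist_force: [0.2, -0.4, 0.4]
gripper_width: 0.4
grasp_force: 0.0
t: 26.4
ee_pos: [612.8, -103.9, 91.8]
ee_rot: [0.87, -3.009, -0.01]
wrist_force: [0.2, -0.0, -0.1]
gripper_width: -0.0
grasp_force: 0.0
t: 26.6
ee_pos: [617.3, -106.6, 97.2]
ee_rot: [-0.87, 3.016, -0.004]
wrist_force: [0.5, 1.2, 0.2]
gripper_width: -0.004
grasp_force: 0.0
green [ 579.6 -258.8   31.1   28.4   89.4] (363, 212, 11, 10) 66.5
```

View pics/b10.png

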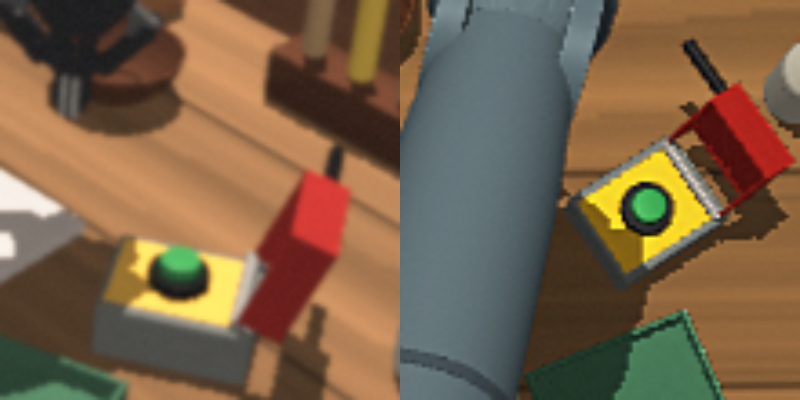

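The guard stays open, standing back at (745,150) in the top crop. The green button is at (650,205), which is about (579.6, -258.8) in the world. I'll press it with shut fingers.

```bash
python3 -m creep '{"dr":[[0,0,0],[0,0,0],[0,0,0]],"delta_pos":[[0,0,-50],[0,0,-70],[0,0,-70]],"fingers":[0,0,0]}'
python3 -m creep '{"dr":[[0,0,0],[0,0,0]],"delta_pos":[[0,0,0],[0,0,0]],"fingers":[0,0]}'
python3 go.py 579.6 -258.8 100 -57.8
```

```text
t: 27.0
ee_pos: [619.4, -106.8, 171.6]
ee_rot: [-0.869, 3.01, -0.009]
wrist_force: [0.7, 0.6, 0.0]
gripper_width: 0.0
grasp_force: 0.0
t: 27.2
ee_pos: [615.6, -105.5, 165.2]
ee_rot: [0.871, -3.017, -0.001]
wrist_force: [0.3, -0.6, 0.4]
gripper_width: 0.001
grasp_force: 0.0
[112.1, -110.5, 65.2] [0.001, -0.001, -0.0] {'t': 27.2, 'ee_pos': [615.64, -105.53, 165.2], 'gripper_width': 0.0, 'grasp_force': 0.0, 'wrist_force': [0.27, -0.64, 0.38]}
```

```bash
python3 -m creep '{"dr":[[0,0,0],[0,0,0],[0,0,0],[0,0,0],[0,0,0]],"delta_pos":[[35,-30,0],[70,-60,0],[100,-95,0],[112,-110.5,30],[112,-110.5,65]],"fingers":[0,0,0,0,0]}'
python3 -m creep '{"dr":[[0,0,0],[0,0,0],[0,0,0]],"delta_pos":[[0,0,0],[0,0,0],[0,0,0]],"fingers":[0,0,0]}'
python3 go.py 579.6 -258.8 70 -57.8
```

```text
t: 27.7
ee_pos: [580.6, -262.9, 100.6]
ee_rot: [-0.864, 3.019, -0.005]
wrist_force: [0.6, 0.5, 0.1]
gripper_width: 0.003
grasp_force: 0.0
t: 28.0
ee_pos: [581.4, -258.5, 102.5]
ee_rot: [-0.873, 3.017, -0.002]
wrist_force: [-1.4, -0.1, 0.0]
gripper_width: 0.002
grasp_force: 0.0
[1.7, 0.8, 32.5] [-0.001, 0.001, 0.001] {'t': 28.0, 'ee_pos': [581.38, -258.51, 102.49], 'gripper_width': 0.0, 'grasp_force': 0.0, 'wrist_force': [-1.36, -0.13, 0.02]}
```

```bash
python3 -m creep '{"dr":[[0,0,0],[0,0,0],[0,0,0],[0,0,0],[0,0,0]],"delta_pos":[[1.5,1,20],[1.5,1,34],[1.5,1,38],[1.5,1,42],[1.5,1,45]],"fingers":[0,0,0,0,0]}'
python3 -m creep '{"dr":[[0,0,0],[0,0,0],[0,0,0]],"delta_pos":[[0,0,1],[0,0,2],[0,0,2]],"fingers":[0,0,0]}'
```

```text
t: 28.5
ee_pos: [579.8, -258.5, 60.6]
ee_rot: [-0.872, 3.015, -0.003]
wrist_force: [-11.2, 6.9, 33.7]
gripper_width: -0.005
grasp_force: 17.1
t: 28.8
ee_pos: [579.8, -258.5, 60.7]
ee_rot: [-0.872, 3.015, -0.005]
wrist_force: [-10.6, 5.8, 29.8]
gripper_width: -0.0
grasp_force: 14.9
```

Run:
```python
from h import *
S=cap("side");c=cap("top");print(robot.sense()["ee_pos"],robot.sense()["wrist_force"])
cv2.imwrite("pics/b11.png",np.hstack([cv2.resize(S["color"][235:315,330:410,::-1],(500,500),interpolation=cv2.INTER_CUBIC)]))
```

```text
[ 579.82411467 -258.53519607   60.69014971] [-11.22503454   6.60765225  29.58110058]
```

View pics/b11.png

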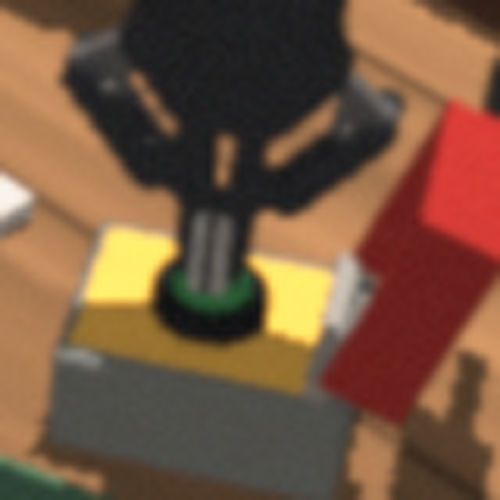

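The fingers sit on the green cap at (210,290), pushed down level with the black ring. At 30 N against a 6 N spring it is fully down. I've used all 14 pictures, so I'll continue by numbers. I'll rise and go back to the pin, reversing the opening arc to shut the guard.

```bash
cat > pose.py <<'E'
import sys
from h import *
a=np.array(list(map(float,sys.argv[1:7])));s=robot.sense();R0=R.from_rotvec(s["ee_rot"])
print(R0.inv().apply(a[:3]-s["ee_pos"]).round(1),(R0.inv()*R.from_rotvec(a[3:])).as_rotvec().round(3),"t",s["t"])
E
python3 -m creep '{"dr":[[0,0,0],[0,0,0],[0,0,0],[0,0,0],[0,0,0]],"delta_pos":[[0,0,-30],[0,0,-80],[0,0,-130],[0,0,-133],[0,0,-133]],"fingers":[0,0,0.4,0.4,0.4]}'
python3 -m creep '{"dr":[[0,0,0],[0,0,0]],"delta_pos":[[0,0,0],[0,0,0]],"fingers":[0.4,0.4]}'
python3 pose.py 654.7 -261.3 190.4 -0.802 2.775 -0.78
```

```text
t: 29.4
ee_pos: [580.8, -259.6, 190.7]
ee_rot: [-0.871, 3.013, -0.008]
wrist_force: [0.8, 0.4, 0.2]
gripper_width: 0.4
grasp_force: 0.0
t: 29.6
ee_pos: [577.7, -258.1, 185.2]
ee_rot: [0.871, -3.016, -0.004]
wrist_force: [-0.1, -0.6, -0.5]
gripper_width: 0.397
grasp_force: 0.0
[-63.4 -43.8  -5.4] [ 0.551 -0.001  0.   ] t 29.6
```

```bash
python3 -m creep '{"dr":[[0.1,0,0],[0.2,0,0],[0.35,0,0],[0.5,0,0],[0.551,0,0]],"delta_pos":[[-30,0,-15],[-63.5,-10,-15],[-63.5,-30,-15],[-63.5,-44,-6],[-63.5,-44,-5.5]],"fingers":[0.4,0.4,0.4,0.4,0.4]}'
python3 -m creep '{"dr":[[0,0,0],[0,0,0],[0,0,0]],"delta_pos":[[0,0,0],[0,0,0],[0,0,0]],"fingers":[0.4,0.4,0.4]}'
python3 pose.py 684.6 -306 106.2 -0.802 2.775 -0.78
```

```text
t: 30.1
ee_pos: [652.6, -260.0, 187.5]
ee_rot: [-0.805, 2.776, -0.783]
wrist_force: [-0.3, -0.1, -0.0]
gripper_width: 0.403
grasp_force: 0.0
t: 30.4
ee_pos: [656.9, -263.0, 193.5]
ee_rot: [-0.799, 2.772, -0.784]
wrist_force: [0.3, -0.6, 0.2]
gripper_width: 0.404
grasp_force: 0.0
[ -0.4   2.2 101.2] [-0.004  0.001 -0.002] t 30.4
```

```bash
python3 -m creep '{"dr":[[0,0,0],[0,0,0],[0,0,0],[0,0,0],[0,0,0]],"delta_pos":[[0,1.5,40],[0,1.5,80],[0,1.5,100],[0,1.5,100],[0,1.5,100]],"fingers":[0.4,0.4,0.4,0.4,0.4]}'
python3 -m creep '{"dr":[[0,0,0],[0,0,0],[0,0,0],[0,0,0],[0,0,0]],"delta_pos":[[0,0,0],[0,0,0],[0,0,0],[0,0,0],[0,0,0]],"fingers":[0.2,0.1,0.05,0.05,0.05]}' 20
python3 pose.py 643.4 -239.9 111.6 -0.872 3.015 0.002
```

```text
t: 30.9
ee_pos: [683.9, -306.2, 107.3]
ee_rot: [-0.799, 2.773, -0.784]
wrist_force: [0.5, 0.4, 1.0]
gripper_width: 0.4
grasp_force: 0.0
t: 31.4
ee_pos: [685.6, -307.0, 110.8]
ee_rot: [-0.796, 2.767, -0.791]
wrist_force: [1.6, -3.8, 5.4]
gripper_width: 0.126
grasp_force: 21.6
[  0.   66.8 -42.7] [-0.558 -0.001 -0.002] t 31.4
```

```bash
python3 -m creep '{"dr":[[-0.05,0,0],[-0.16,0,0],[-0.29,0,0],[-0.42,0,0],[-0.55,0,0]],"delta_pos":[[0,5,-7],[0,14.4,-16.7],[0,29,-28],[0,45.7,-37.3],[0,64,-43.7]],"fingers":[0.05,0.05,0.05,0.05,0.05]}'
python3 -m creep '{"dr":[[0,0,0],[0,0,0]],"delta_pos":[[0,0,0],[0,0,0]],"fingers":[0.05,0.05]}'
python3 pose.py 616 -197 52.5 -0.872 3.015 0.0
```

```text
t: 31.9
ee_pos: [644.0, -240.5, 115.8]
ee_rot: [-0.87, 3.013, -0.004]
wrist_force: [1.7, -1.7, 2.1]
gripper_width: 0.131
grasp_force: 22.2
t: 32.1
ee_pos: [642.0, -237.8, 113.6]
ee_rot: [-0.872, 3.015, 0.004]
wrist_force: [-6.3, 5.8, 16.2]
gripper_width: 0.127
grasp_force: 23.8
[ 0.4 48.3 61.2] [ 0.003  0.    -0.   ] t 32.1
```

```bash
python3 -m creep '{"dr":[[0,0,0],[0,0,0],[0,0,0],[0,0,0],[0,0,0]],"delta_pos":[[0,14,7],[0,27,16],[0,38,29],[0,46,43],[0,51,58]],"fingers":[0.05,0.05,0.05,0.05,0.05]}'
python3 -m creep '{"dr":[[0,0,0],[0,0,0],[0,0,0],[0,0,0],[0,0,0]],"delta_pos":[[0,0,1],[0,0,1],[0,0,-30],[0,0,-80],[0,0,-130]],"fingers":[0.05,0.45,0.45,0.45,0.45]}'
python3 -m creep '{"dr":[[0,0,0],[0,0,0]],"delta_pos":[[0,30,0],[0,30,0]],"fingers":[0.45,0.45]}'
python3 - <<'E'
from h import *
print(robot.sense()["qpos"])
S=cap("side");H=hsv(S);h,s,v=[H[:,:,i].astype(int) for i in range(3)]
q=max(blobs(((h<5)|(h>174))&(s>160)&(v>90),50,(335,230,400,330)),key=cv2.contourArea);print("guard side",cv2.boundingRect(q),cv2.contourArea(q))
S0=cv2.imread("pics/side0.png");H=cv2.cvtColor(S0,cv2.COLOR_BGR2HSV);h,s,v=[H[:,:,i].astype(int) for i in range(3)]
q=max(blobs(((h<5)|(h>174))&(s>160)&(v>90),50,(335,230,400,330)),key=cv2.contourArea);print("guard side at start",cv2.boundingRect(q),cv2.contourArea(q))
E
python3 go.py 427 -54 150 3.85
```

```text
t: 32.6
ee_pos: [616.6, -197.2, 54.6]
ee_rot: [-0.871, 3.014, -0.008]
wrist_force: [-4.5, -3.4, 41.0]
gripper_width: 0.128
grasp_force: 27.2
t: 33.1
ee_pos: [612.9, -195.0, 182.3]
ee_rot: [0.872, -3.016, -0.005]
wrist_force: [-0.3, -0.4, 0.1]
gripper_width: 0.452
grasp_force: 0.0
t: 33.3
ee_pos: [597.8, -168.5, 184.3]
ee_rot: [-0.874, 3.016, 0.001]
wrist_force: [-1.0, -0.8, -0.9]
gripper_width: 0.448
grasp_force: 0.0
[-0.37753292  0.48614929  0.12671579  1.21017775  0.00149005 -0.9420066 ]
guard side (343, 260, 43, 37) 1073.5
guard side at start (344, 259, 42, 38) 1089.0
[82.5, 188.7, 32.8] [0.0, 0.0, -1.074] {'t': 33.35, 'ee_pos': [597.64, -169.4, 182.71], 'gripper_width': 0.45, 'grasp_force': 0.0, 'wrist_force': [-0.32, -1.14, -0.29]}
```

The guard is shut again: its side-view outline is the same as at the start. Now the clamp: back above the handle where I let go of it.

```bash
python3 -m creep '{"dr":[[0,0,-0.15],[0,0,-0.3],[0,0,-0.45],[0,0,-0.6],[0,0,-0.75]],"delta_pos":[[16,40,0],[32,80,0],[50,120,0],[70,160,10],[82.5,188,10]],"fingers":[0.45,0.45,0.45,0.45,0.45]}'
python3 -m creep '{"dr":[[0,0,-0.15],[0,0,-0.324],[0,0,-0.324],[0,0,-0.324],[0,0,-0.324]],"delta_pos":[[0,0,10],[0,0,20],[0,0,20],[0,0,20],[0,0,20]],"fingers":[0.45,0.45,0.45,0.45,0.45]}'
python3 go.py 429.2 -54 67 3.85
```

```text
t: 33.85
ee_pos: [423.9, -54.2, 169.5]
ee_rot: [1.922, -2.48, -0.008]
wrist_force: [0.6, 0.6, 0.4]
gripper_width: 0.45
grasp_force: 0.0
t: 34.35
ee_pos: [428.8, -56.3, 152.0]
ee_rot: [2.29, -2.15, 0.001]
wrist_force: [0.1, -0.4, 0.1]
gripper_width: 0.448
grasp_force: 0.0
[-2.3, -0.5, 85.0] [-0.0, -0.001, -0.004] {'t': 34.35, 'ee_pos': [428.81, -56.3, 152.04], 'gripper_width': 0.45, 'grasp_force': 0.0, 'wrist_force': [0.12, -0.42, 0.14]}
```

```bash
python3 -m creep '{"dr":[[0,0,0],[0,0,0],[0,0,0],[0,0,0],[0,0,0]],"delta_pos":[[-2,-0.5,30],[-2,-0.5,60],[-2,-0.5,84],[-2,-0.5,84],[-2,-0.5,84]],"fingers":[0.45,0.45,0.45,0.45,0.45]}'
python3 -m creep '{"dr":[[0,0,0],[0,0,0],[0,0,0],[0,0,0],[0,0,0]],"delta_pos":[[0,0,0],[0,0,0],[0,0,0],[0,0,0],[0,0,0]],"fingers":[0.2,0.1,0.05,0.05,0.05]}' 20
```

```text
t: 34.85
ee_pos: [429.1, -54.2, 68.4]
ee_rot: [2.292, -2.148, 0.0]
wrist_force: [0.4, 0.1, -0.3]
gripper_width: 0.447
grasp_force: 0.0
t: 35.35
ee_pos: [429.2, -54.7, 69.4]
ee_rot: [2.292, -2.148, 0.004]
wrist_force: [-3.0, -0.8, 4.9]
gripper_width: 0.131
grasp_force: 20.8
```

```bash
python3 -m creep '{"dr":[[0,0,0],[0,0,0],[0,0,0],[0,0,0],[0,0,0]],"delta_pos":[[0,-4,-19],[0,-10,-38],[0,-18,-56],[0,-28,-72],[0,-40,-88]],"fingers":[0.05,0.05,0.05,0.05,0.05]}' 25
python3 -m creep '{"dr":[[0,0,0],[0,0,0],[0,0,0],[0,0,0],[0,0,0]],"delta_pos":[[0,-16,-15.6],[0,-34,-29],[0,-54,-39],[0,-75,-47],[0,-97,-52]],"fingers":[0.05,0.05,0.05,0.05,0.05]}'
python3 -m creep '{"dr":[[0,0,0],[0,0,0],[0,0,0],[0,0,0],[0,0,0]],"delta_pos":[[0,-22,-1.6],[0,-45,0],[0,-67,4.6],[0,-88,12],[0,-103,20]],"fingers":[0.05,0.05,0.05,0.05,0.05]}'
python3 -m creep '{"dr":[[0,0,0],[0,0,0],[0,0,0]],"delta_pos":[[0,-9,5.5],[0,-9,5.5],[0,-9,5.5]],"fingers":[0.05,0.05,0.05]}'
```

```text
t: 35.85
ee_pos: [465.9, -52.3, 156.7]
ee_rot: [2.287, -2.144, -0.002]
wrist_force: [-3.4, -3.2, -0.4]
gripper_width: 0.13
grasp_force: 24.4
t: 36.35
ee_pos: [566.1, -45.6, 210.8]
ee_rot: [2.292, -2.148, 0.005]
wrist_force: [-2.5, -1.5, 3.8]
gripper_width: 0.127
grasp_force: 25.9
t: 36.85
ee_pos: [670.1, -38.6, 189.4]
ee_rot: [-2.292, 2.147, -0.005]
wrist_force: [-0.3, -0.9, 1.0]
gripper_width: 0.13
grasp_force: 26.3
t: 37.15
ee_pos: [678.3, -38.0, 183.8]
ee_rot: [-2.292, 2.147, -0.005]
wrist_force: [2.5, -1.3, 1.5]
gripper_width: 0.129
grasp_force: 26.5
```

```bash
python3 -m creep '{"dr":[[0,0,0],[0,0,0],[0,0,0],[0,0,0],[0,0,0]],"delta_pos":[[0,0,0],[0,0,0],[0,0,-20],[0,0,-50],[0,0,-80]],"fingers":[0.4,0.4,0.4,0.4,0.4]}'
python3 -m creep '{"dr":[[0,0,0.15],[0,0,0.3],[0,0,0.45],[0,0,0.6],[0,0,0.75]],"delta_pos":[[0,45,0],[-30,85,0],[-60,125,0],[-90,165,0],[-120,200,0]],"fingers":[0.7,0.7,0.7,0.7,0.7]}'
python3 -m creep '{"dr":[[0,0,0.15],[0,0,0.3],[0,0,0.45],[0,0,0.6],[0,0,0.75]],"delta_pos":[[0,0,20],[0,0,40],[0,0,60],[0,0,60],[0,0,60]],"fingers":[0.7,0.7,0.7,0.7,0.7]}'
python3 -m creep '{"dr":[[0,0,0.07],[0,0,0.07]],"delta_pos":[[0,0,0],[0,0,0]],"fingers":[0.7,0.7]}'
cat > find.py <<'E'
from h import *
c=cap("top","tlast");H=hsv(c);h,s,v=[H[:,:,i].astype(int) for i in range(3)]
m=((h>8)&(h<22)&(v>175)&(s<140)&(s>60)).astype(np.uint8);m=cv2.morphologyEx(m,cv2.MORPH_CLOSE,np.ones((3,3)))
for q in blobs(m,30,(160,200,440,340)):
    for z in (28,40):
        r=rectw(c,q,z)
        if 30<r[2]<45 and 20<r[3]<34: print(z,r,cv2.boundingRect(q))
k=(v<60)
for q in blobs(k,10,(255,160,315,192)):print("dark",cv2.boundingRect(q))
E
python3 find.py; python3 go.py 480.4 -92.3 100 93.85
```

```text
t: 37.65
ee_pos: [675.7, -37.5, 262.9]
ee_rot: [2.291, -2.146, -0.003]
wrist_force: [0.3, -0.1, 0.6]
gripper_width: 0.399
grasp_force: 0.0
t: 38.15
ee_pos: [466.6, 69.6, 262.2]
ee_rot: [1.337, -2.842, -0.0]
wrist_force: [0.7, 1.5, 0.2]
gripper_width: 0.699
grasp_force: 0.0
t: 38.65
ee_pos: [467.9, 68.9, 201.5]
ee_rot: [0.204, -3.132, 0.001]
wrist_force: [0.2, 0.3, -0.2]
gripper_width: 0.698
grasp_force: 0.0
t: 38.85
ee_pos: [468.9, 68.9, 202.3]
ee_rot: [0.104, -3.139, 0.001]
wrist_force: [-0.0, -0.2, 0.1]
gripper_width: 0.698
grasp_force: 0.0
28 [420.3 223.6  34.   27.  -69.9] (207, 266, 13, 11)
40 [419.1 221.9  33.8  26.8 -69.9] (207, 266, 13, 11)
28 [482.6 -94.1  38.6  27.4   4.5] (310, 244, 10, 13)
40 [481.  -93.3  38.3  27.1   4.5] (310, 244, 10, 13)
dark (264, 170, 42, 9)
[-0.4, -161.5, 102.5] [-0.001, -0.0, 0.0] {'t': 38.9, 'ee_pos': [469.14, 68.84, 202.4], 'gripper_width': 0.7, 'grasp_force': 0.0, 'wrist_force': [0.03, 0.15, -0.23]}
```

The clamp is back: the handle spans rows 170–179, as before. Box at (481,-93.3), so I'll pick that one first.

```bash
python3 -m creep '{"dr":[[0,0,0],[0,0,0],[0,0,0],[0,0,0],[0,0,0]],"delta_pos":[[-0.5,-45,30],[-0.5,-90,60],[-0.5,-135,90],[-0.5,-162,103],[-0.5,-162,103]],"fingers":[0.7,0.7,0.7,0.7,0.7]}'
python3 -m creep '{"dr":[[0,0,0],[0,0,0],[0,0,0]],"delta_pos":[[0,0,0],[0,0,0],[0,0,0]],"fingers":[0.7,0.7,0.7]}'
python3 go.py 481 -92.8 18.5 93.85
```

```text
t: 39.4
ee_pos: [479.4, -95.9, 97.0]
ee_rot: [0.097, -3.136, 0.001]
wrist_force: [-0.3, 0.1, 0.3]
gripper_width: 0.698
grasp_force: 0.0
t: 39.7
ee_pos: [481.8, -91.9, 100.5]
ee_rot: [-0.107, 3.138, -0.002]
wrist_force: [-0.1, -0.6, 0.5]
gripper_width: 0.698
grasp_force: 0.0
[1.0, -0.8, 82.0] [-0.001, 0.002, 0.001] {'t': 39.7, 'ee_pos': [481.83, -91.86, 100.5], 'gripper_width': 0.7, 'grasp_force': 0.0, 'wrist_force': [-0.08, -0.57, 0.5]}
```

```bash
python3 -m creep '{"dr":[[0,0,0],[0,0,0],[0,0,0],[0,0,0],[0,0,0]],"delta_pos":[[0.5,-0.5,30],[0.5,-0.5,60],[0.5,-0.5,80],[0.5,-0.5,80],[0.5,-0.5,80]],"fingers":[0.7,0.7,0.7,0.7,0.5]}' 50
python3 -m creep '{"dr":[[0,0,0],[0,0,0],[0,0,0],[0,0,0],[0,0,0]],"delta_pos":[[0,0,0],[0,0,0],[0,0,0],[0,0,-40],[0,0,-80]],"fingers":[0.3,0.3,0.3,0.3,0.3]}'
python3 -m creep '{"dr":[[0,0,0],[0,0,0]],"delta_pos":[[0,0,0],[0,0,0]],"fingers":[0.3,0.3]}'
python3 go.py 405.3 -247.6 80 111.1
```

```text
t: 40.2
ee_pos: [481.1, -92.7, 20.3]
ee_rot: [-0.106, 3.139, -0.001]
wrist_force: [0.1, 0.4, 0.0]
gripper_width: 0.549
grasp_force: 0.0
t: 40.7
ee_pos: [479.4, -92.9, 99.9]
ee_rot: [0.104, -3.137, -0.0]
wrist_force: [0.7, 0.0, -1.5]
gripper_width: 0.454
grasp_force: 50.8
t: 40.9
ee_pos: [482.1, -93.8, 100.8]
ee_rot: [-0.104, 3.136, -0.003]
wrist_force: [-0.2, -0.2, -0.3]
gripper_width: 0.46
grasp_force: 50.9
[86.9, -148.3, 20.8] [-0.003, 0.003, -0.302] {'t': 40.9, 'ee_pos': [482.09, -93.82, 100.84], 'gripper_width': 0.46, 'grasp_force': 50.88, 'wrist_force': [-0.16, -0.19, -0.3]}
```

```bash
python3 -m creep '{"dr":[[0,0,-0.1],[0,0,-0.2],[0,0,-0.302],[0,0,-0.302],[0,0,-0.302]],"delta_pos":[[25,-40,0],[50,-80,0],[75,-120,0],[87,-148,10],[87,-148,20]],"fingers":[0.3,0.3,0.3,0.3,0.3]}'
python3 -m creep '{"dr":[[0,0,0],[0,0,0],[0,0,0],[0,0,0],[0,0,0]],"delta_pos":[[0,0,10],[0,0,30],[0,0,50],[0,0,50],[0,0,50]],"fingers":[0.3,0.3,0.3,0.3,0.3]}'
python3 go.py 405.3 -247.6 12.5 111.1
```

```text
t: 41.4
ee_pos: [402.3, -249.7, 78.4]
ee_rot: [0.566, -3.089, 0.002]
wrist_force: [0.6, -0.8, -0.9]
gripper_width: 0.461
grasp_force: 50.9
t: 41.9
ee_pos: [403.2, -245.1, 28.9]
ee_rot: [0.577, -3.087, -0.002]
wrist_force: [-0.2, -0.5, -1.3]
gripper_width: 0.453
grasp_force: 50.9
[-1.0, -3.1, 16.4] [0.002, -0.001, 0.002] {'t': 41.9, 'ee_pos': [403.25, -245.09, 28.9], 'gripper_width': 0.45, 'grasp_force': 50.89, 'wrist_force': [-0.23, -0.48, -1.28]}
```

```bash
python3 -m creep '{"dr":[[0,0,0],[0,0,0],[0,0,0],[0,0,0],[0,0,0]],"delta_pos":[[-1,-3,8],[-1,-3,12],[-1,-3,15],[-1,-3,17],[-1,-3,18]],"fingers":[0.3,0.3,0.3,0.3,0.3]}'
python3 -m creep '{"dr":[[0,0,0],[0,0,0]],"delta_pos":[[0,0,0],[0,0,0]],"fingers":[0.3,0.3]}'
```

```text
t: 42.4
ee_pos: [406.2, -249.4, 14.0]
ee_rot: [-0.575, 3.087, -0.003]
wrist_force: [-7.8, 7.0, 32.5]
gripper_width: 0.452
grasp_force: 54.9
t: 42.6
ee_pos: [406.2, -249.4, 14.0]
ee_rot: [-0.575, 3.087, -0.003]
wrist_force: [-5.0, 4.6, 22.7]
gripper_width: 0.452
grasp_force: 53.7
```

Contact. I'll release, rise, and go back towards the other box, stopping short to look.

```bash
python3 -m creep '{"dr":[[0,0,0],[0,0,0],[0,0,0],[0,0,0],[0,0,0]],"delta_pos":[[0,0,-2],[0,0,-2],[0,0,-2],[0,0,-40],[0,0,-90]],"fingers":[0.7,0.7,0.7,0.7,0.7]}'
python3 -m creep '{"dr":[[0,0,0.1],[0,0,0.2],[0,0,0.302],[0,0,0.302],[0,0,0.302]],"delta_pos":[[0,40,-40],[0,80,-40],[0,120,-40],[0,130,-40],[0,130,-40]],"fingers":[0.7,0.7,0.7,0.7,0.7]}'
python3 find.py; python3 go.py 469.9 63.3 110 93.85
python3 - <<'E'
from h import *
c=cap("side");H=hsv(c);h,s,v=[H[:,:,i].astype(int) for i in range(3)]
m=cv2.morphologyEx(((h>8)&(h<22)&(v>150)&(s<150)&(s>50)).astype(np.uint8),cv2.MORPH_CLOSE,np.ones((3,3)))
for n,P in(("pocket",(469.9,63.3,40)),("tray",(405,-248,33))):
    p=proj(c,P);x,y=p.astype(int)
    for q in blobs(m,20,(x-25,y-20,x+25,y+20)):print(n,p.round(0),rectw(c,q,P[2]))
E
```

```text
t: 43.1
ee_pos: [403.5, -247.3, 100.0]
ee_rot: [0.574, -3.084, -0.007]
wrist_force: [2.6, -1.4, -0.2]
gripper_width: 0.697
grasp_force: 0.0
t: 43.6
ee_pos: [358.2, -126.7, 141.2]
ee_rot: [0.108, -3.139, 0.001]
wrist_force: [0.2, -0.8, -0.6]
gripper_width: 0.701
grasp_force: 0.0
28 [420.1 224.   34.9  27.  -69.9] (207, 266, 13, 11)
40 [418.9 222.3  34.6  26.8 -69.9] (207, 266, 13, 11)
28 [471.6  62.1  38.8  27.1   6.3] (260, 248, 10, 13)
40 [470.   61.6  38.5  26.9   6.3] (260, 248, 10, 13)
dark (264, 160, 42, 19)
[-123.4, 183.3, 31.3] [-0.001, 0.001, 0.001] {'t': 43.65, 'ee_pos': [359.19, -127.95, 141.45], 'gripper_width': 0.7, 'grasp_force': 0.0, 'wrist_force': [-0.59, 0.13, 0.17]}
pocket [245. 242.] [490.3  59.6  33.7  12.6  58.1]
pocket [245. 242.] [457.7 120.7 132.6  53.2  56.3]
tray [304. 318.] [ 407.8 -248.3   45.    32.6   21.1]
tray [304. 318.] [ 463.8 -225.1   56.2   31.4  -38.5]
```

Box one stands in the tray at about (407,-248). The second is still in its pocket at (470,62).

```bash
python3 -m creep '{"dr":[[0,0,0],[0,0,0],[0,0,0],[0,0,0],[0,0,0]],"delta_pos":[[-35,40,0],[-70,85,0],[-100,130,10],[-123,170,20],[-123,183,31]],"fingers":[0.7,0.7,0.7,0.7,0.7]}'
python3 -m creep '{"dr":[[0,0,0],[0,0,0],[0,0,0],[0,0,0]],"delta_pos":[[0,0,0],[0,0,0],[0,0,0],[0,0,0]],"fingers":[0.7,0.7,0.7,0.7]}'
python3 go.py 470 62.3 18 93.85
```

```text
t: 44.2
ee_pos: [474.5, 64.7, 110.4]
ee_rot: [-0.106, 3.135, -0.001]
wrist_force: [0.1, -0.4, -0.4]
gripper_width: 0.702
grasp_force: 0.0
t: 44.6
ee_pos: [470.1, 61.5, 110.9]
ee_rot: [-0.1, 3.139, -0.002]
wrist_force: [-0.3, 0.4, -0.4]
gripper_width: 0.698
grasp_force: 0.0
[0.2, 1.0, 92.9] [-0.001, 0.001, -0.003] {'t': 44.6, 'ee_pos': [470.14, 61.45, 110.91], 'gripper_width': 0.7, 'grasp_force': 0.0, 'wrist_force': [-0.26, 0.43, -0.44]}
```

```bash
python3 -m creep '{"dr":[[0,0,0],[0,0,0],[0,0,0],[0,0,0],[0,0,0]],"delta_pos":[[0,0.5,35],[0,0.5,70],[0,0.5,92],[0,0.5,92],[0,0.5,92]],"fingers":[0.7,0.7,0.7,0.7,0.6]}' 50
python3 -m creep '{"dr":[[0,0,0],[0,0,0],[0,0,0],[0,0,-0.0],[0,0,-0.0]],"delta_pos":[[0,0,0],[0,0,0],[0,0,0],[0,0,-40],[0,0,-80]],"fingers":[0.3,0.3,0.3,0.3,0.3]}'
python3 -m creep '{"dr":[[0,0,0],[0,0,0]],"delta_pos":[[0,0,0],[0,0,0]],"fingers":[0.3,0.3]}'
python3 go.py 321.3 -280 80 111.1
```

```text
t: 45.1
ee_pos: [469.8, 62.5, 19.1]
ee_rot: [-0.102, 3.139, -0.001]
wrist_force: [-0.4, -0.0, -0.0]
gripper_width: 0.601
grasp_force: 0.0
t: 45.6
ee_pos: [468.3, 63.3, 99.1]
ee_rot: [0.104, -3.138, 0.001]
wrist_force: [0.9, 0.2, -0.5]
gripper_width: 0.456
grasp_force: 51.4
t: 45.8
ee_pos: [471.1, 63.4, 99.9]
ee_rot: [-0.104, 3.135, -0.001]
wrist_force: [-0.7, 0.4, -1.5]
gripper_width: 0.455
grasp_force: 51.4
[172.4, -332.6, 19.5] [-0.002, 0.004, -0.302] {'t': 45.8, 'ee_pos': [471.13, 63.36, 99.93], 'gripper_width': 0.45, 'grasp_force': 51.43, 'wrist_force': [-0.68, 0.44, -1.47]}
```

```bash
python3 -m creep '{"dr":[[0,0,0],[0,0,0],[0,0,0],[0,0,0],[0,0,0]],"delta_pos":[[24,-43,0],[46,-86,0],[70,-130,0],[92,-172,0],[110,-210,0]],"fingers":[0.3,0.3,0.3,0.3,0.3]}'
python3 -m creep '{"dr":[[0,0,-0.1],[0,0,-0.2],[0,0,-0.302],[0,0,-0.302],[0,0,-0.302]],"delta_pos":[[22,-42,0],[44,-84,0],[62,-122,0],[62,-122,20],[62,-122,40]],"fingers":[0.3,0.3,0.3,0.3,0.3]}'
python3 -m creep '{"dr":[[0,0,0],[0,0,0],[0,0,0]],"delta_pos":[[0,0,20],[0,0,30],[0,0,30]],"fingers":[0.3,0.3,0.3]}'
python3 go.py 321.3 -280 12 111.1
```

```text
t: 46.3
ee_pos: [371.3, -154.3, 97.3]
ee_rot: [0.103, -3.138, -0.001]
wrist_force: [0.8, -0.9, -1.1]
gripper_width: 0.456
grasp_force: 51.4
t: 46.8
ee_pos: [319.1, -280.6, 57.4]
ee_rot: [-0.57, 3.089, -0.001]
wrist_force: [-0.6, 0.3, -1.4]
gripper_width: 0.457
grasp_force: 51.4
t: 47.1
ee_pos: [318.4, -277.5, 26.7]
ee_rot: [0.575, -3.086, -0.006]
wrist_force: [1.4, 0.3, -0.9]
gripper_width: 0.458
grasp_force: 51.4
[-1.8, -3.5, 14.7] [0.004, -0.001, -0.0] {'t': 47.1, 'ee_pos': [318.4, -277.47, 26.71], 'gripper_width': 0.46, 'grasp_force': 51.41, 'wrist_force': [1.39, 0.31, -0.93]}
```

```bash
python3 -m creep '{"dr":[[0,0,0],[0,0,0],[0,0,0],[0,0,0],[0,0,0]],"delta_pos":[[-2,-2,6],[-2,-2,10],[-2,-2,13],[-2,-2,15],[-2,-2,16]],"fingers":[0.3,0.3,0.3,0.3,0.3]}'
python3 -m creep '{"dr":[[0,0,0],[0,0,0]],"delta_pos":[[0,0,0],[0,0,0]],"fingers":[0.3,0.3]}'
```

```text
t: 47.6
ee_pos: [322.7, -280.7, 13.2]
ee_rot: [-0.575, 3.088, -0.002]
wrist_force: [-2.2, 3.3, 16.5]
gripper_width: 0.455
grasp_force: 53.5
t: 47.8
ee_pos: [322.8, -280.7, 13.3]
ee_rot: [-0.575, 3.088, -0.002]
wrist_force: [-2.5, 1.1, 5.3]
gripper_width: 0.452
grasp_force: 52.1
```

Contact. Release, rise, back away and check everything.

```bash
python3 -m creep '{"dr":[[0,0,0],[0,0,0],[0,0,0],[0,0,0],[0,0,0]],"delta_pos":[[0,0,-1.5],[0,0,-1.5],[0,0,-1.5],[0,0,-40],[0,0,-90]],"fingers":[0.7,0.7,0.7,0.7,0.7]}'
python3 -m creep '{"dr":[[0,0,0.1],[0,0,0.2],[0,0,0.302],[0,0,0.302],[0,0,0.302]],"delta_pos":[[-30,30,-50],[-60,70,-90],[-90,110,-100],[-120,150,-100],[-120,190,-100]],"fingers":[0.7,0.7,0.7,0.7,0.7]}'
python3 -m creep '{"dr":[[0,0,0],[0,0,0],[0,0,0],[0,0,0],[0,0,0]],"delta_pos":[[0,40,0],[0,80,0],[0,120,0],[0,160,0],[0,200,0]],"fingers":[0.7,0.7,0.7,0.7,0.7]}'
python3 -m creep '{"dr":[[0,0,0],[0,0,0],[0,0,0]],"delta_pos":[[0,0,0],[0,0,0],[0,0,0]],"fingers":[0.7,0.7,0.7]}'
python3 - <<'E'
from h import *
print(robot.sense()["ee_pos"])
tc=np.array([363.3,-263.8]);ty=np.array([.933,.36]);tx=np.array([.36,-.933])
for n in("top","side"):
    c=cap(n);H=hsv(c);h,s,v=[H[:,:,i].astype(int) for i in range(3)]
    m=cv2.morphologyEx(((h>8)&(h<22)&(v>150)&(s<150)&(s>50)).astype(np.uint8),cv2.MORPH_CLOSE,np.ones((3,3)))
    for q in blobs(m,40):
        r=rectw(c,q,33);d=r[:2]-tc
        if abs(d@ty)<110 and abs(d@tx)<75:print(n,"box",r,"tray xy",(d@tx).round(0),(d@ty).round(0))
    ref=cv2.imread(f"pics/{n}0.png")[:,:,::-1]
    r=((h<5)|(h>174))&(s>160)&(v>90)
    for q in blobs(r,100,(335,180,400,330)):print(n,"guard",cv2.boundingRect(q))
    if n=="top":print("handle",[cv2.boundingRect(q) for q in blobs(v<60,10,(255,165,315,192))],"green button seen",len(blobs((h>50)&(h<75)&(s>130)&(v>120),10,(350,195,385,235))))
E
```

```text
t: 48.3
ee_pos: [320.7, -278.4, 101.6]
ee_rot: [0.574, -3.086, -0.007]
wrist_force: [0.9, -0.7, -0.4]
gripper_width: 0.701
grasp_force: 0.0
t: 48.8
ee_pos: [370.3, -72.0, 203.4]
ee_rot: [-0.103, 3.134, -0.003]
wrist_force: [0.3, 0.0, 0.2]
gripper_width: 0.697
grasp_force: 0.0
t: 49.3
ee_pos: [353.9, 128.2, 201.7]
ee_rot: [-0.104, 3.139, -0.001]
wrist_force: [0.2, 0.4, -0.5]
gripper_width: 0.697
grasp_force: 0.0
t: 49.6
ee_pos: [354.3, 125.8, 201.5]
ee_rot: [-0.102, 3.14, -0.002]
wrist_force: [-0.7, -0.2, -0.5]
gripper_width: 0.698
grasp_force: 0.0
[354.34318451 125.84836641 201.49976087]
top box [ 321.6 -280.9   39.1   28.7   21.1] tray xy 1.0 -45.0
top box [ 405.5 -249.4   38.8   28.6   20.9] tray xy 2.0 45.0
top guard (350, 198, 39, 35)
handle [(264, 171, 42, 9)] green button seen 0
side box [ 323.9 -279.8   44.2   32.7   21.6] tray xy 1.0 -43.0
side box [ 407.8 -248.3   45.    32.6   21.1] tray xy 2.0 47.0
side guard (344, 259, 42, 38)
```

Everything is in place. One last check that no further box was hidden under the arm at the start.

Run:
```python
from h import *
c=cap("top");H=hsv(c);h,s,v=[H[:,:,i].astype(int) for i in range(3)]
m=cv2.morphologyEx(((h>8)&(h<22)&(v>165)&(s<145)&(s>60)).astype(np.uint8),cv2.MORPH_CLOSE,np.ones((3,3)))
for q in blobs(m,30):
    r=rectw(c,q,28)
    if 30<r[2]<50 and 20<r[3]<36:
        x,y,w,hh=cv2.boundingRect(q);rim=H[y-3:y+hh+3,x-3:x+w+3].reshape(-1,3)
        print(r,(x,y,w,hh),"red px",int(((rim[:,0]<11)&(rim[:,1]>150)).sum()),"blue px",int(((rim[:,0]>95)&(rim[:,0]<130)&(rim[:,1]>100)).sum()))
```

```text
[ 321.5 -282.5   39.5   27.7   24.4] (371, 295, 14, 14) red px 105 blue px 0
[ 406.  -250.2   38.9   28.7   20.9] (360, 267, 13, 15) red px 106 blue px 0
```

```bash
python3 -c "
from plant import robot
print(robot.sign_off())"
```

```text
the job is handed in; nothing more can be done
None
```

I handed the job in: both red-brown boxes were clamped and marked in the jig and now stand upright in the green tray, with the clamp swung back and the guard shut. The sign-off gave no verdict.

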